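Nest a mixing cup into the leaning stack without jamming it, then close the dust hood

ROBOT

A 7-joint arm with a two-finger parallel gripper is mounted at the origin on a cart in front of the work surface, level with it; the furniture and walls round the work are solid. World frame = base frame: x ahead of the robot, y to its left, z up, the work surface at z = 0. Lengths are in m, angles in rad, forces in N, time in s.
With the tool pointing down it reaches from about 0.425 to 0.95 m from the base axis. Payload 4.7 kg.
Tool frame: the origin (TCP) lies midway between the tips of the shut fingers; the grasp point (between the pads) lies 19 mm behind it; z points along the fingers, y is the direction in which the jaws open and shut (so a half turn about z gives the same grasp; the last joint's range is limited). The gripper opens to 87 mm and grips with 3 to 60 N. Pads are 19 mm wide; open, the fingers measure 117 mm over their backs; the gripper's body (75 mm by 190 mm) begins 51 mm behind the grasp point.
Start: joints at [1.214, 0.469, -0.049, 1.532, 0.024, 1.141, -0.082], TCP at [0.217, -0.639, 0.223] pointing down, gripper open.
Joint ranges: [-2.59, 2.59], [-0.33, 1.99], [-1.39, 1.29], [0.1, 2.45], [-1.04, 4.18], [0.21, 1.99], [-2.66, 2.66]. Speed limits (rad/s): [2.57, 2.57, 3.14, 3.14, 3.14, 3.14, 3.14].

INTERFACE

Orientations are given as a unit quaternion [w, x, y, z].
In Python, from plant import status, cams, finish_job gives the robot as it stands. The module is installed in compiled form; this text tells all that it offers.
- The arm moves only by the tool step_arm, never from a script. Its argument "targets" is a list of rows, each an object with "slide": the shift along the tool's x, y, z in units of 120 mm (1.0 is 120 mm), a list of three; "angular": the turn, a rotation vector about the tool's x, y, z in units of pi rad (1.0 is pi rad), a list of three. A call has 1 to 10 rows; each row shifts and turns the commanded pose from where the row before left it, along the tool's axes as they then stand; what a row does not reach is not made up. A row lasts 1/10 s, in which the tool goes at most 50 mm and 8.59 degrees, less where a joint would pass 70% of its speed; a pose out of reach is approached as far as the arm can. A call with a number of a shift or a turn outside -1 to 1 is refused whole. A call with a gripper value outside its range is refused whole. "claw" is the gripper's target within -1 to 1 (fully open at 1, half-way at 0, shut at -1), set as the call begins (left out, the last holds). The fingers move at their own pace and stop on an object; "newtons" is the grip in N (left out, the last holds). Time passes only in rows, so rows that do not move let the fingers close. It gives the time, the measured TCP pose, the force and the opening at its end, in the units of the state.
- status.get_state(): the state, without advancing time (a new reading comes with each control period).
- cams.get_image(name): name is "scene" or "top" or "wrist"; returns the picture (400x640x3 uint8, red, green, blue); there is no depth.
- cams.camera_model(name): a dict with "fx", "fy", "cx", "cy" (pixels), "rvec" (rotation vector, rad) and "tvec" (3), from world to camera coordinates, as OpenCV has them. Camera axes: x right, y down, z forward; pixel columns grow to the right and rows downward; lengths in m; the calibration is good to about 2 mm. A picture is of the moment at which its call begins: read the wrist's pose just before it. camera_model takes no time and is no camera call; for the wrist camera it gives the pose at the moment of the call.
- finish_job(): hands the job in, once; it reports no verdict.
Trained networks look in the newest picture that a camera, given by its name, has taken for a name from the list of things; names that differ only in an ending like _2 or _b are one class to them, and where a whole thing is asked for, a point or a joint stands for the part that bears it (a point fixed in the world has none). Each returns a list of dicts, best first, with "conf" (0 to 1); they miss things now and then, are a little off and sometimes report something else, mostly with a low value. They report only what shows in the picture. A call takes as long as a camera call. They do not tell look-alikes from the thing itself.
- cams.recognise(target, camera): "box" ([centre column, centre row, width, height] in pixels, round what is visible of it).
- cams.outline_of(target, camera): "mask" (400x640 bool, what is visible of it) and "box" ([centre column, centre row, width, height] in pixels, round what is visible of it).
- cams.tip_of(target, camera): "centre" ([column, row] in pixels: a listed point, or the origin of a listed thing).
The state is a dict: "time": time; "joint_positions": joint angles; "joint_vel": joint speeds; "tau": joint torques, N m; "tool_pos": TCP position; "orientation": TCP orientation; "wrist_force": force on the tool from outside, world axes, zero at the start; "wrist_torque": the same for the moment, N m; "opening": finger opening in m.
Only numpy, scipy, OpenCV 4.12 (cv2) and the standard library are available. Lean on these libraries where they do the work, as an engineer would, in place of code of your own. Each camera call takes 0.05 s, during which the arm holds its last target.

TASK

Put the clean, empty white mixing cup back on the stack in the leaning cup rack: slide it straight into the top cup, mouth outwards, and press it home along the stack by feel, only until the stack just gives on its spring (about 7 N; over 12 N the cups would wedge), then let go. Swing the clear dust hood fully shut over it, and leave the used cup with the hardened resin and everything else on the bench where it is.

Things in the scene. Friction and masses are not known exactly. Their poses are not given: they have to be found in the camera images.
- cup_mid (a point): clean white tapered mixing cup, upright, empty: 80 mm high, foot 41 mm across, widening 2 mm in diameter every 10 mm; the top 18 mm is a straight collar 58 mm across (grip it there); wall 2.5 mm, floor 4 mm; 25 to 50 g. The point is on its axis half-way up, 40 mm above the foot, 40 mm below the rim; z points out of its mouth.
- stack_mouth (a point): centre of the mouth (rim plane) of the top cup of the stack in the rack; same cup as the clean one, inner mouth 52 mm across. z points out along the stack, which leans 26 degrees from vertical towards the robot; x points back and up, square to z; y is level, parallel to the hood's hinge. A steel hoop, 74 mm across, circles the stack 17 mm below the mouth.
- stack (a joint): travel of the whole stack down into the rack on its stiff follower spring, m, 0 at rest: it stays still for the first 1 N or so, then sinks 1 mm for every 3 N (7 N: 2 mm; 12 N: 3.7 mm) and comes back up when let go. A nested cup rides with it.
- hood (a joint): hinge of the clear box-shaped dust hood, rad: 0 is shut over the stack, 1.8 to 2.3 is open, standing about upright behind the stack. It stays where it is left; 1 to 2 N near the lip moves it. A cup left far proud stops it from shutting.
- hood_hinge (a point): mid point of the hinge line, 46 mm behind the stack's axis (+x of stack_mouth), 12 mm below its mouth plane. The hood is 96 mm long from this line, 84 mm wide; its top plate's outer face is 52 mm from the line, square to the stack when shut. Opening swings the front edge up and back: at 2 rad the outer face looks backwards and can be pushed from there.
- hood_lip (a point): middle of the outer face of the blue thumb lip (14 x 50 x 3 mm) at the hood's free front edge, 101 mm from the hinge line along the hood
- used_mid (a point): used white cup of the same shape with hardened amber resin in the bottom and a wooden stick standing in it, mid point 40 mm above the foot; leave alone
- puck_grey: dark grey resin disc with a square metal face (mounted specimen), 30 mm across, 17 mm high; origin at the centre of its underside; leave alone
- puck_brown: brown resin disc with a round metal face (mounted specimen), 30 mm across, 19 mm high; origin at the centre of its underside; leave alone
- loupe: black stand loupe, 40 mm across, 34 mm high; origin at the centre of its underside; leave alone
- ref_block: flat round steel reference block, 64 mm across, 13 mm high; origin at the centre of its underside; leave alone
- oil_bottle: small bottle with a red spout, 39 mm across, 135 mm high; origin at the centre of its underside; leave alone
- cup: the clean cup, origin at the centre of its foot. Nesting: three springy ribs, 1 mm proud inside the stack's mouth, touch it about 10 mm before home; its own weight leaves it some mm proud, a light push takes it home, where the walls meet and friction keeps it. Walls differ in thickness, so home depth cannot be seen: cup_mid at z = -6 to -21 mm of stack_mouth, rim 19 to 34 mm out.
Not all that is in view belongs to the job. What is shaped like the cup but purple or red is not meant.

How it is judged:
By the outcome, as a careful person would: the job done as asked, in the order asked, and still so for the second after the job is handed in, with the robot touching nothing.
It also fails if it takes over 58 s, if anything falls off the work surface, if the arm or the gripper's body presses on something with over 40 N, if the wrist force passes 120 N, or if a joint passes its speed limit or range.

## Working session

There is one attempt and no reset: what is moved stays moved. The work goes in short steps, Python scripts to look and compute and a tool call to move; the robot and the scene stay as the last step left them, time stands still between calls to the robot, and variables do not carry over. Pictures are saved under pics/ and viewed, and the job is handed in when it is done.

Besides the shell and the picture viewer there is one more tool, called after "Request:" in YAML: its name, and indented under it one key for each argument. step_arm: Moves the arm, as the interface text tells. Shifts and turns lie within -1 to 1; 1 stands for 120 mm of shift or pi rad of turn. Its arguments: {"type":"object","properties":{"targets":{"type":"array"},"claw":{"type":"number"},"newtons":{"type":"number"}},"required":["targets"]}

```bash
mkdir -p pics; ls
python3 - <<'E'
from plant import status,cams
import cv2
s=status.get_state()
for k,v in s.items(): print(k,v)
for n in ("scene","top","wrist"):
    im=cams.get_image(n); cv2.imwrite(f"pics/{n}0.png",im[:,:,::-1])
    print(n,cams.camera_model(n))
E
```

```text
pics
time 0.0
joint_positions [ 1.21405973  0.46945588 -0.04857405  1.53371374  0.02411265  1.14101182
 -0.08227446]
joint_vel [-0.00101748 -0.00185348  0.00061587  0.00134145 -0.00099341 -0.00157026
  0.00122396]
tau [-4.32719708e-04 -5.07980096e+01 -8.05809838e-02 -2.36157417e+01
 -6.13493426e-02  3.77535552e-02  1.62652673e-04]
tool_pos [ 0.21714183 -0.63846946  0.22148127]
orientation [-9.79004121e-04  9.86591345e-01  1.63206969e-01 -2.10531602e-04]
wrist_force [-0.45216717  0.36789549 -0.29751435]
wrist_torque [ 0.00276038 -0.00051228  0.00839132]
opening 0.08685774853930904
scene {'fx': 446.20745545626033, 'fy': 446.20745545626033, 'cx': 319.7306021528726, 'cy': 194.42884295792138, 'rvec': array([ 0.70913471, -2.34462041,  1.45717701]), 'tvec': array([0.39203136, 0.29625739, 0.48859322])}
top {'fx': 423.6345342923715, 'fy': 423.6345342923715, 'cx': 311.51030775444985, 'cy': 202.58408617698706, 'rvec': array([ 2.16686775, -2.17484002,  0.06221441]), 'tvec': array([-0.16308742,  0.58199692,  1.02042933])}
wrist {'fx': 304.3656785606668, 'fy': 304.3656785606668, 'cx': 316.0226143634187, 'cy': 197.47937742529032, 'rvec': array([-2.35151869,  1.68282911,  0.25072708]), 'tvec': array([-0.67501949, -0.03679994,  0.39100179])}
```

View pics/scene0.png

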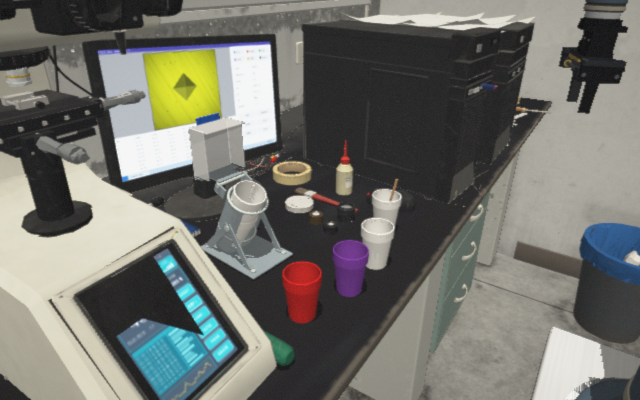

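View pics/top0.png

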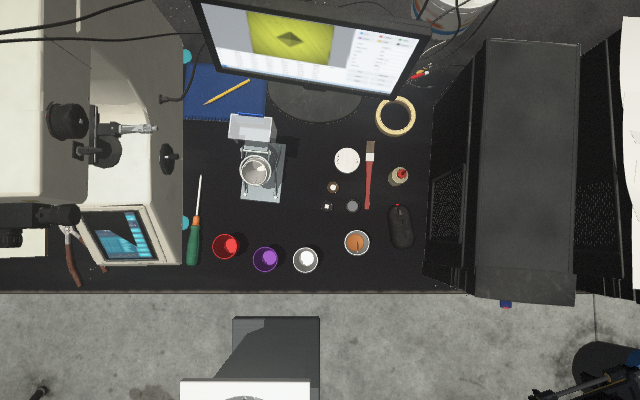

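View pics/wrist0.png

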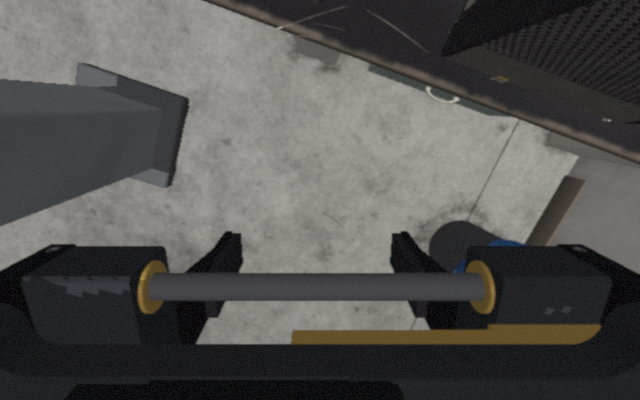

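The scene view shows the rack with the top cup's mouth near (250,192), the open hood near (217,150) with its blue lip at (207,120), the clean cup at (377,243) and the used cup with its stick at (386,205). In the top view the clean cup is at (306,260), the used one at (357,242), the stack mouth at (255,170) and the hood at (252,127).

```bash
cat > h.py <<'E'
import numpy as np,cv2
from scipy.optimize import least_squares
from scipy.spatial.transform import Rotation as Ro
from plant import status,cams
def proj(m,P): 
    return cv2.projectPoints(np.atleast_2d(P).astype(float),m['rvec'],m['tvec'],np.array([[m['fx'],0,m['cx']],[0,m['fy'],m['cy']],[0,0,1.]]),None)[0][:,0]
def tri(obs):
    f=lambda p: np.concatenate([proj(m,p)[0]-c for m,c in obs])
    r=least_squares(f,[0.6,0,0.05]); return r.x,np.abs(r.fun).max()
def toolR(s=None):
    s=s or status.get_state(); q=s['orientation']; return Ro.from_quat([q[1],q[2],q[3],q[0]])
E
python3 - <<'E'
from h import *
M={c:cams.camera_model(c) for c in("scene","top")}
for c in M: cams.get_image(c)
for n in ["cup_mid","stack_mouth","hood_hinge","hood_lip","used_mid","oil_bottle","ref_block","loupe"]:
    o={}
    for c in M:
        r=cams.tip_of(n,c); print(n,c,[(np.round(x['centre'],1).tolist(),round(x['conf'],2)) for x in r[:4]])
        if r:o[c]=r[0]['centre']
    if len(o)==2:
        p,e=tri([(M[c],np.array(o[c])) for c in o]); print('   ',p.round(4),round(e,1))
print(status.get_state()['time'])
E
```

```text
cup_mid scene [([375.8, 246.3], 0.7), ([353.1, 269.8], 0.65), ([303.5, 291.2], 0.59)]
cup_mid top [([230.1, 245.6], 0.93), ([267.0, 257.8], 0.77), ([305.0, 261.4], 0.72)]
    [ 0.4197 -0.0185  0.1219] 27.0
stack_mouth scene [([251.8, 195.4], 0.76), ([376.5, 244.3], 0.37), ([383.2, 214.1], 0.27)]
stack_mouth top [([252.8, 172.5], 0.62)]
    [ 0.638  -0.0393  0.1324] 0.9
hood_hinge scene [([228.6, 178.8], 0.83)]
hood_hinge top [([255.7, 150.5], 0.66)]
    [ 0.6893 -0.0437  0.1479] 1.4
hood_lip scene [([210.2, 117.1], 0.89)]
hood_lip top [([251.4, 112.8], 0.56)]
    [ 0.7381 -0.0547  0.2501] 1.0
used_mid scene [([383.5, 211.8], 0.59)]
used_mid top [([354.4, 243.2], 0.76)]
    [ 0.4856 -0.266   0.0448] 1.5
oil_bottle scene []
oil_bottle top [([395.0, 178.8], 0.49), ([303.3, 259.8], 0.34)]
ref_block scene [([297.8, 205.8], 0.77)]
ref_block top [([346.3, 160.5], 0.91)]
    [ 0.6906 -0.2516  0.0029] 0.8
loupe scene [([343.4, 217.3], 0.74), ([231.8, 175.8], 0.41)]
loupe top [([350.7, 205.0], 0.77), ([251.3, 173.7], 0.21)]
    [ 0.5776 -0.2618  0.0045] 0.5
1.05
```

Run:
```python
from h import *
M={c:cams.camera_model(c) for c in("scene","top")}
p,e=tri([(M['scene'],[375.8,246.3]),(M['top'],[305,261.4])]);print(p,e)
a=cv2.imread('pics/scene0.png')[100:290,170:330];b=cv2.imread('pics/top0.png')[100:280,200:380]
cv2.imwrite('pics/zs.png',cv2.resize(a,None,fx=3.1,fy=3.1,interpolation=cv2.INTER_CUBIC))
cv2.imwrite('pics/zt.png',cv2.resize(b,None,fx=3.3,fy=3.3,interpolation=cv2.INTER_CUBIC))
```

```text
[ 0.44322483 -0.14774407  0.04115213] 1.7343919056797859
```

View pics/zs.png

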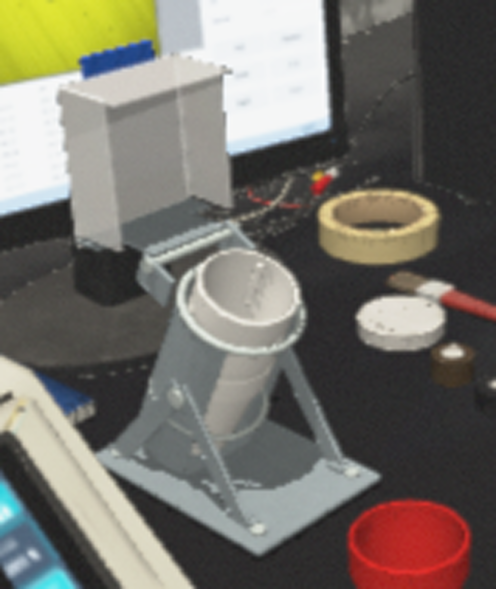

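View pics/zt.png

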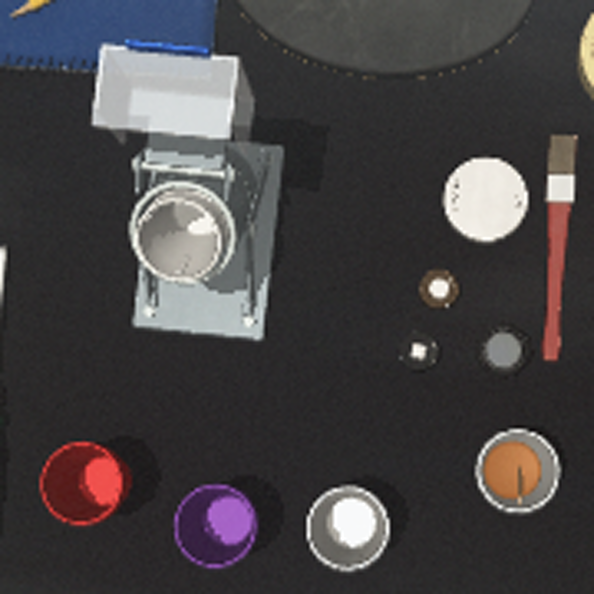

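Run:
```python
from h import *
M={c:cams.camera_model(c) for c in("scene","top","wrist")}
for n,s,t in [("mon BR",(278,147),(405,96)),("mon TR",(275,36),(430,20)),("mon BL",(108,205),(208,66)),("mon TL",(85,42),(193,0))]:
    print(n,*tri([(M['scene'],s),(M['top'],t)]))
for c in M:
    R=cv2.Rodrigues(M[c]['rvec'])[0]; C=-R.T@M[c]['tvec']; print(c,C.round(3),'axes',R.round(2).tolist())
    if c=='wrist':
        s=status.get_state();T=toolR(s); print('in tool',T.inv().apply(C-s['tool_pos']), (R@T.as_matrix()).round(3).tolist())
Z=lambda p:(np.array(p)+.5)/3.1-.5+[170,100]
Y=lambda p:(np.array(p)+.5)/3.3-.5+[200,100]
for n,a,b in [("hoodL52",(62,90),(103,45)),("hoodR52",(192,56),(240,57)),("lipL",(82,60),(128,40)),("lipR",(153,42),(210,50))]:
    print(n,*tri([(M['scene'],Z(a)),(M['top'],Y(b))]))
```

```text
mon BR [ 0.83801209 -0.38449264  0.07083883] 3.9426716753270625
mon TR [ 0.86703427 -0.38394744  0.34498981] 6.003760104841831
mon BL [0.89822782 0.07330282 0.08585867] 2.2386970634505587
mon TL [0.90796552 0.03564595 0.36726445] 3.6973046570394104
scene [0.166 0.473 0.478] axes [[-0.84, -0.55, 0.01], [-0.25, 0.37, -0.89], [0.49, -0.75, -0.45]]
top [ 0.499 -0.187  1.059] axes [[-0.0, -1.0, -0.02], [-1.0, 0.0, -0.08], [0.08, 0.02, -1.0]]
wrist [ 0.292 -0.614  0.385] axes [[0.32, -0.95, 0.0], [-0.91, -0.31, 0.29], [-0.27, -0.09, -0.96]]
in tool [ 0.07879274  0.00044663 -0.16264433] [[0.001, 1.0, -0.001], [-0.957, 0.0, -0.291], [-0.291, 0.001, 0.957]]
hoodL52 [ 0.74166179 -0.01118626  0.23977161] 0.39603126611649486
hoodR52 [ 0.73040268 -0.09608638  0.24061701] 2.0865758671223773
lipL [ 0.74153442 -0.0280615   0.25221741] 0.026377616492624156
lipR [ 0.73545123 -0.07643572  0.25186371] 0.1396818609743491
```

```bash
python3 - <<'E'
import cv2
a=cv2.imread('pics/scene0.png')[105:260,200:285];b=cv2.imread('pics/top0.png')[105:210,225:300]
cv2.imwrite('pics/zs2.png',cv2.resize(a,None,fx=3.8*1,fy=3.8,interpolation=cv2.INTER_CUBIC))
cv2.imwrite('pics/zt2.png',cv2.resize(b,None,fx=5.6,fy=5.6,interpolation=cv2.INTER_CUBIC))
E
cat >> h.py <<'E'
def down(az,tilt=0.0,yaw=0.0):
    """tool z down, tool x at azimuth az (deg)"""
    a=np.radians(az); x=np.array([np.cos(a),np.sin(a),0]);z=np.array([0,0,-1.]);y=np.cross(z,x)
    return Ro.from_matrix(np.c_[x,y,z])
def plan(P1,R1,n,P0=None,R0=None,show=True):
    s=status.get_state(); P0=s['tool_pos'] if P0 is None else P0; R0=toolR(s) if R0 is None else R0
    P0=np.array(P0);P1=np.array(P1); rv=(R0.inv()*R1).as_rotvec()
    rows=[];P=P0.copy();R=R0
    for k in range(1,n+1):
        Pt=P0+(P1-P0)*k/n; Rt=R0*Ro.from_rotvec(rv*k/n)
        sl=np.round(R.inv().apply(Pt-P)/.12,3); an=np.round((R.inv()*Rt).as_rotvec()/np.pi,3)
        rows.append((sl+0.,an+0.)); P=P+R.apply(sl*.12); R=R*Ro.from_rotvec(an*np.pi)
    if show:
        print('d/row %.1f mm, %.2f deg'%(np.linalg.norm(P1-P0)/n*1e3,np.degrees(np.linalg.norm(rv))/n))
        for sl,an in rows: print('{"slide":%s,"angular":%s},'%(sl.tolist(),an.tolist()))
    return P,R
E
python3 - <<'E'
from h import *
P,R=plan([.235,-.40,.23],down(40),7)
plan([.443,-.16,.24],down(70),9,P,R)
E
```

```text
d/row 34.3 mm, 3.03 deg
{"slide":[0.111, -0.263, -0.009],"angular":[0.0, 0.0, -0.017]},
{"slide":[0.126, -0.256, -0.009],"angular":[0.0, 0.0, -0.017]},
{"slide":[0.139, -0.249, -0.009],"angular":[0.0, 0.0, -0.017]},
{"slide":[0.152, -0.242, -0.008],"angular":[0.0, 0.0, -0.016]},
{"slide":[0.164, -0.233, -0.009],"angular":[0.0, 0.0, -0.017]},
{"slide":[0.176, -0.225, -0.009],"angular":[0.0, 0.0, -0.017]},
{"slide":[0.188, -0.215, -0.009],"angular":[0.0, 0.0, -0.017]},
d/row 35.3 mm, 3.33 deg
{"slide":[0.29, -0.046, -0.009],"angular":[0.0, 0.0, -0.019]},
{"slide":[0.293, -0.029, -0.01],"angular":[0.0, 0.0, -0.018]},
{"slide":[0.294, -0.012, -0.009],"angular":[0.0, 0.0, -0.019]},
{"slide":[0.294, 0.005, -0.009],"angular":[0.0, 0.0, -0.018]},
{"slide":[0.293, 0.022, -0.009],"angular":[0.0, 0.0, -0.019]},
{"slide":[0.291, 0.039, -0.01],"angular":[0.0, 0.0, -0.018]},
{"slide":[0.289, 0.056, -0.009],"angular":[0.0, 0.0, -0.019]},
{"slide":[0.285, 0.073, -0.009],"angular":[0.0, 0.0, -0.018]},
{"slide":[0.28, 0.088, -0.009],"angular":[0.0, 0.0, -0.019]},
```

Request:
step_arm:
  targets:
    - {"slide": [0.11,-0.26,-0.01],"angular": [0,0,-0.017]}
    - {"slide": [0.126,-0.256,-0.01],"angular": [0,0,-0.017]}
    - {"slide": [0.14,-0.25,-0.01],"angular": [0,0,-0.017]}
    - {"slide": [0.15,-0.24,-0.01],"angular": [0,0,-0.017]}
    - {"slide": [0.164,-0.233,-0.01],"angular": [0,0,-0.017]}
    - {"slide": [0.176,-0.225,-0.01],"angular": [0,0,-0.017]}
    - {"slide": [0.188,-0.215,-0.01],"angular": [0,0,-0.017]}
  claw: 1
  newtons: 20

```text
time: 1.75
tool_pos: [0.2347, -0.3991, 0.2312]
orientation: [0.0, 0.939, 0.345, 0.0]
wrist_force: [0.8, 0.0, 0.9]
opening: 0.0872
```

Request:
step_arm:
  targets:
    - {"slide": [0.29,-0.046,-0.01],"angular": [0,0,-0.019]}
    - {"slide": [0.293,-0.03,-0.01],"angular": [0,0,-0.018]}
    - {"slide": [0.294,-0.012,-0.01],"angular": [0,0,-0.019]}
    - {"slide": [0.294,0.005,-0.01],"angular": [0,0,-0.018]}
    - {"slide": [0.293,0.022,-0.01],"angular": [0,0,-0.019]}
    - {"slide": [0.29,0.04,-0.01],"angular": [0,0,-0.018]}
    - {"slide": [0.289,0.056,-0.01],"angular": [0,0,-0.019]}
    - {"slide": [0.285,0.073,-0.01],"angular": [0,0,-0.018]}
    - {"slide": [0.28,0.088,-0.01],"angular": [0,0,-0.019]}

```text
time: 2.65
tool_pos: [0.4426, -0.1589, 0.2421]
orientation: [0.0, 0.817, 0.576, 0.0]
wrist_force: [0.0, -0.2, 0.3]
opening: 0.0869
```

Run:
```python
from h import *
s=status.get_state(); print(s['time'],s['tool_pos'],toolR(s).as_matrix().round(3).tolist(),s['joint_positions'].round(2),s['wrist_force'])
m=cams.camera_model('wrist'); im=cams.get_image('wrist'); cv2.imwrite('pics/w1.png',im[:,:,::-1])
print([(np.round(x['centre'],1).tolist(),round(x['conf'],2)) for x in cams.tip_of('cup_mid','wrist')], proj(m,[.443,-.148,.04]),proj(m,[.443,-.148,.08]))
```

```text
2.65 [ 0.44263246 -0.15887395  0.24214957] [[0.336, 0.942, 0.001], [0.942, -0.336, -0.001], [-0.0, 0.001, -1.0]] [ 0.73  0.15 -0.52  1.95  0.09  1.06 -0.17] [ 0.02089962 -0.19862844  0.26653659]
[([318.5, 166.6], 0.84)] [[313.45585669 163.85924313]] [[313.23899065 170.71595924]]
```

View pics/w1.png

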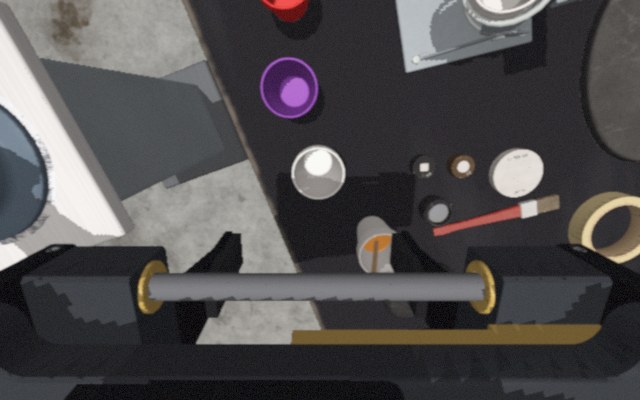

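The wrist view shows the clean cup's rim centred at about (318,172). The purple cup is at (289,87), the used one with resin at (375,245), and the stack at (505,5).

Run:
```python
from h import *
m=cams.camera_model('wrist'); im=cv2.imread('pics/w1.png')
g=cv2.cvtColor(im,cv2.COLOR_BGR2GRAY)
w=(g>120).astype(np.uint8)
n,l,st,c=cv2.connectedComponentsWithStats(w); k=l[172-0,293]; 
for i in range(1,n):
    if 285<c[i][0]<350 and 140<c[i][1]<205 and st[i][4]>30: print(i,st[i],c[i])
mask=np.zeros_like(w); 
for i in range(1,n):
    if 285<c[i][0]<350 and 140<c[i][1]<205 and st[i][4]>30: mask[l==i]=1
cn=max(cv2.findContours(mask,0,2)[0],key=len); print(cv2.fitEllipse(cn))
hull=cv2.convexHull(cn)[:,0].astype(float)
t=np.linspace(0,2*np.pi,181)
def f(p):
    e=proj(m,np.c_[p[0]+.029*np.cos(t),p[1]+.029*np.sin(t),0*t+.08]); 
    d=np.linalg.norm(hull[:,None]-e[None],axis=2).min(1); return d
r=least_squares(f,[.447,-.15],diff_step=1e-3);print(r.x,r.fun.mean(),r.fun.max())
M={c:cams.camera_model(c) for c in("scene","top")}
P=[*r.x,.04]; print({c:proj(M[c],P).round(1) for c in M}, proj(M['top'],[*r.x,.08]))
```

```text
87 [ 291  145   55   54 2256] [317.90469858 172.03945035]
((317.769775390625, 171.9415740966797), (52.584678649902344, 53.332977294921875), 106.24713897705078)
[ 0.44945146 -0.14780867] 0.5015535323444836 1.0254249089329248
{'scene': array([[374.1, 245.8]]), 'top': array([[304.2, 257. ]])} [[303.53739872 257.87511023]]
```

Run:
```python
from h import *
P,R=plan([.4475,-.148,.105],down(71),5)
```

```text
d/row 27.6 mm, 0.06 deg
{"slide":[0.013, -0.001, 0.229],"angular":[0.0, 0.0, 0.0]},
{"slide":[0.012, 0.0, 0.23],"angular":[0.0, 0.0, -0.001]},
{"slide":[0.013, -0.001, 0.229],"angular":[0.0, -0.001, 0.0]},
{"slide":[0.013, 0.0, 0.229],"angular":[0.001, 0.0, 0.0]},
{"slide":[0.014, 0.0, 0.229],"angular":[0.0, 0.0, 0.0]},
```

Run:
```python
from h import *
s=status.get_state(); print(s['time'],s['tool_pos'],s['joint_vel'].round(3))
print(toolR(s).inv().apply(np.array([.4475,-.148,.105])-s['tool_pos'])/.12)
```

```text
2.75 [ 0.44484822 -0.15552698  0.24254284] [ 0.042 -0.014  0.076  0.031  0.029  0.02   0.016]
[ 0.06345776 -0.00264034  1.14635998]
```

Request:
step_arm:
  targets:
    - {"slide": [0.008,0,0.23],"angular": [0,0,0]}
    - {"slide": [0.008,0,0.23],"angular": [0,0,0]}
    - {"slide": [0.008,0,0.23],"angular": [0,0,0]}
    - {"slide": [0.008,0,0.23],"angular": [0,0,0]}
    - {"slide": [0.008,0,0.22],"angular": [0,0,0]}
    - {"slide": [0,0,0],"angular": [0,0,0]}
    - {"slide": [0,0,0],"angular": [0,0,0]}

```text
time: 3.45
tool_pos: [0.4434, -0.1559, 0.1053]
orientation: [-0.0, 0.818, 0.575, -0.0]
wrist_force: [0.8, 0.3, 0.9]
opening: 0.0866
```

Run:
```python
from h import *
s=status.get_state(); print(s['time'],s['tool_pos'],s['joint_vel'].round(3))
m=cams.camera_model('wrist'); im=cams.get_image('wrist'); cv2.imwrite('pics/w2.png',im[:,:,::-1]); np.save('w2.npy',[m],allow_pickle=True)
for q in ([.4465,-.15,.08],[.4465,-.15,.004]): print(proj(m,q))
t=np.linspace(0,6.28,40); e=proj(m,np.c_[.4465+.029*np.cos(t),-.15+.029*np.sin(t),0*t+.08]).astype(int)
v=im[:,:,::-1].copy(); cv2.polylines(v,[e],True,(0,255,0),1); cv2.imwrite('pics/w2o.png',v)
```

```text
3.45 [ 0.44339343 -0.1558607   0.10529449] [ 0.004 -0.027 -0.01  -0.026 -0.    -0.004 -0.002]
[[318.34604476 219.48268619]]
[[317.64078501 188.98002645]]
```

View pics/w2o.png

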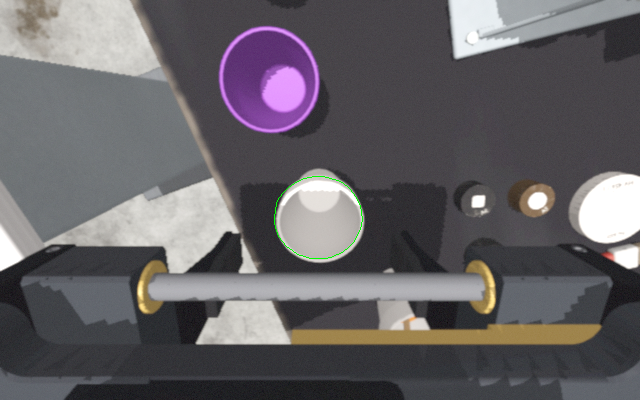

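Request:
step_arm:
  targets:
    - {"slide": [0.052,0.008,0.04],"angular": [0,0,0]}
    - {"slide": [0,0,0.15],"angular": [0,0,0]}
    - {"slide": [0,0,0.15],"angular": [0,0,0]}
    - {"slide": [0,0,0],"angular": [0,0,0]}
    - {"slide": [0,0,0],"angular": [0,0,0]}

```text
time: 4.0
tool_pos: [0.4471, -0.1498, 0.0649]
orientation: [0.0, 0.818, 0.576, 0.0]
wrist_force: [0.1, -0.0, -0.4]
opening: 0.0868
```

Request:
step_arm:
  targets:
    - {"slide": [0,0,0],"angular": [0,0,0]}
    - {"slide": [0,0,0],"angular": [0,0,0]}
    - {"slide": [0,0,0],"angular": [0,0,0]}
    - {"slide": [0,0,0],"angular": [0,0,0]}
    - {"slide": [0,0,0],"angular": [0,0,0]}
  claw: -1
  newtons: 25

```text
time: 4.5
tool_pos: [0.4466, -0.15, 0.0644]
orientation: [0.0, 0.818, 0.575, 0.0]
wrist_force: [-0.9, -0.1, 1.1]
opening: 0.0575
```

Run:
```python
from h import *
s=status.get_state(); print(s['time'],s['tool_pos'],s['opening'],s['wrist_force'].round(2))
im=cams.get_image('wrist'); cv2.imwrite('pics/w3.png',im[:,:,::-1])
```

```text
4.5 [ 0.44663291 -0.15001067  0.06438915] 0.05748201136495569 [-0.85 -0.13  1.06]
```

View pics/w3.png

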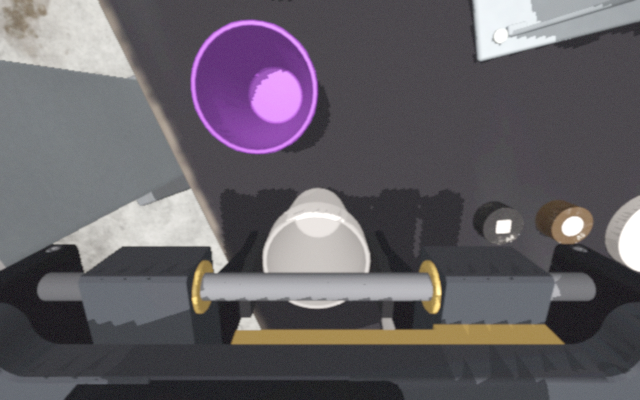

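```bash
cat >> h.py <<'E'
def stackR(psi):
    p=np.radians(psi);l=np.radians(26);xh=np.array([np.cos(p),np.sin(p),0]);u=np.array([0,0,1.])
    X=np.cos(l)*xh+np.sin(l)*u; Z=-np.sin(l)*xh+np.cos(l)*u; return np.c_[X,np.cross(Z,X),Z]
def insR(psi):
    S=stackR(psi); return Ro.from_matrix(np.c_[-S[:,0],S[:,1],-S[:,2]])
E
python3 - <<'E'
from h import *
s=status.get_state()
P,R=plan([.45,-.15,.25],toolR(s),5)
plan([.5706,-.030,.272],insR(-7.5),15,P,R)
E
```

```text
d/row 37.1 mm, 0.00 deg
{"slide":[0.002, 0.005, -0.309],"angular":[0.0, 0.0, 0.0]},
{"slide":[0.002, 0.006, -0.31],"angular":[0.0, 0.0, 0.0]},
{"slide":[0.002, 0.005, -0.309],"angular":[0.0, 0.0, 0.0]},
{"slide":[0.002, 0.006, -0.309],"angular":[0.0, 0.0, 0.0]},
{"slide":[0.001, 0.005, -0.31],"angular":[0.0, 0.0, 0.0]},
d/row 11.4 mm, 6.97 deg
{"slide":[0.085, 0.041, -0.012],"angular":[-0.009, -0.007, -0.037]},
{"slide":[0.08, 0.05, -0.013],"angular":[-0.008, -0.007, -0.037]},
{"slide":[0.073, 0.06, -0.013],"angular":[-0.009, -0.007, -0.037]},
{"slide":[0.066, 0.068, -0.013],"angular":[-0.008, -0.007, -0.038]},
{"slide":[0.056, 0.076, -0.012],"angular":[-0.009, -0.006, -0.037]},
{"slide":[0.047, 0.082, -0.011],"angular":[-0.008, -0.007, -0.037]},
{"slide":[0.037, 0.087, -0.01],"angular":[-0.009, -0.007, -0.037]},
{"slide":[0.027, 0.092, -0.008],"angular":[-0.009, -0.007, -0.037]},
{"slide":[0.015, 0.094, -0.006],"angular":[-0.008, -0.007, -0.037]},
{"slide":[0.005, 0.095, -0.003],"angular":[-0.009, -0.007, -0.037]},
{"slide":[-0.007, 0.095, -0.001],"angular":[-0.008, -0.007, -0.038]},
{"slide":[-0.018, 0.093, 0.002],"angular":[-0.009, -0.007, -0.037]},
{"slide":[-0.029, 0.091, 0.004],"angular":[-0.008, -0.007, -0.037]},
{"slide":[-0.038, 0.087, 0.008],"angular":[-0.009, -0.007, -0.037]},
{"slide":[-0.049, 0.081, 0.011],"angular":[-0.009, -0.007, -0.037]},
```

Request:
step_arm:
  targets:
    - {"slide": [0.002,0.005,-0.2],"angular": [0,0,0]}
    - {"slide": [0.002,0.005,-0.33],"angular": [0,0,0]}
    - {"slide": [0.002,0.005,-0.33],"angular": [0,0,0]}
    - {"slide": [0.002,0.005,-0.33],"angular": [0,0,0]}
    - {"slide": [0.002,0.005,-0.33],"angular": [0,0,0]}

```text
time: 5.05
tool_pos: [0.4492, -0.1496, 0.2481]
orientation: [-0.0, 0.818, 0.576, -0.0]
wrist_force: [0.3, -0.9, 0.2]
opening: 0.0575
```

Request:
step_arm:
  targets:
    - {"slide": [0.085,0.041,-0.012],"angular": [-0.009,-0.007,-0.037]}
    - {"slide": [0.08,0.05,-0.013],"angular": [-0.008,-0.007,-0.037]}
    - {"slide": [0.073,0.06,-0.013],"angular": [-0.009,-0.007,-0.037]}
    - {"slide": [0.066,0.068,-0.013],"angular": [-0.008,-0.007,-0.038]}
    - {"slide": [0.056,0.076,-0.012],"angular": [-0.009,-0.006,-0.037]}
    - {"slide": [0.047,0.082,-0.011],"angular": [-0.008,-0.007,-0.037]}
    - {"slide": [0.037,0.087,-0.01],"angular": [-0.009,-0.007,-0.037]}
    - {"slide": [0.027,0.092,-0.008],"angular": [-0.009,-0.007,-0.037]}

```text
time: 5.85
tool_pos: [0.514, -0.0851, 0.2581]
orientation: [0.133, 0.462, 0.877, -0.008]
wrist_force: [-0.2, 0.5, -1.1]
opening: 0.0574
```

Request:
step_arm:
  targets:
    - {"slide": [0.015,0.094,-0.006],"angular": [-0.008,-0.007,-0.037]}
    - {"slide": [0.005,0.095,-0.003],"angular": [-0.009,-0.007,-0.037]}
    - {"slide": [-0.007,0.095,-0.001],"angular": [-0.008,-0.007,-0.038]}
    - {"slide": [-0.018,0.093,0.002],"angular": [-0.009,-0.007,-0.037]}
    - {"slide": [-0.029,0.091,0.004],"angular": [-0.008,-0.007,-0.037]}
    - {"slide": [-0.038,0.087,0.008],"angular": [-0.009,-0.007,-0.037]}
    - {"slide": [-0.049,0.081,0.011],"angular": [-0.009,-0.007,-0.037]}
    - {"slide": [0,0,0],"angular": [0,0,0]}
    - {"slide": [0,0,0],"angular": [0,0,0]}

```text
time: 6.75
tool_pos: [0.5698, -0.0302, 0.2682]
orientation: [0.224, 0.065, 0.972, -0.014]
wrist_force: [-0.2, -0.2, 0.5]
opening: 0.0574
```

Run:
```python
from h import *
s=status.get_state(); print(s['time'],s['tool_pos'],s['opening'],s['wrist_force'].round(2),s['joint_positions'].round(2),s['joint_vel'].round(3)); print(toolR(s).as_matrix().round(3).tolist(),insR(-7.5).as_matrix().round(3).tolist())
m=cams.camera_model('wrist'); im=cams.get_image('wrist'); cv2.imwrite('pics/w4.png',im[:,:,::-1]); np.save('w4.npy',[m],allow_pickle=True)
for n in("scene","top"): cv2.imwrite(f'pics/{n}4.png',cams.get_image(n)[:,:,::-1])
for n in ["stack_mouth","hood_hinge","hood_lip"]:
    print(n,[(np.round(x['centre'],1).tolist(),round(x['conf'],2)) for x in cams.tip_of(n,'wrist')])
```

```text
6.75 [ 0.56980495 -0.03016138  0.26819118] 0.05735613970495486 [-0.18 -0.25  0.47] [ 0.7   0.12 -0.82  2.02  0.32  0.62  1.12] [-0.004 -0.003  0.007 -0.001  0.001  0.002  0.005]
[[-0.891, 0.133, 0.435], [0.12, 0.991, -0.057], [-0.438, 0.002, -0.899]] [[-0.891, 0.131, 0.435], [0.117, 0.991, -0.057], [-0.438, -0.0, -0.899]]
stack_mouth [([315.3, 191.0], 0.87), ([92.1, 154.2], 0.72)]
hood_hinge []
hood_lip [([318.4, 335.0], 0.74)]
```

View pics/w4.png

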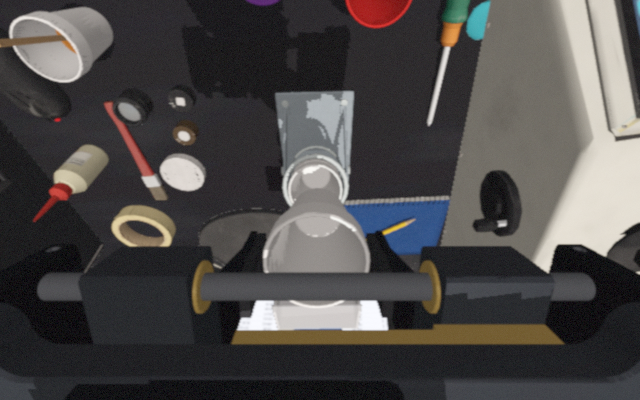

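View pics/scene4.png

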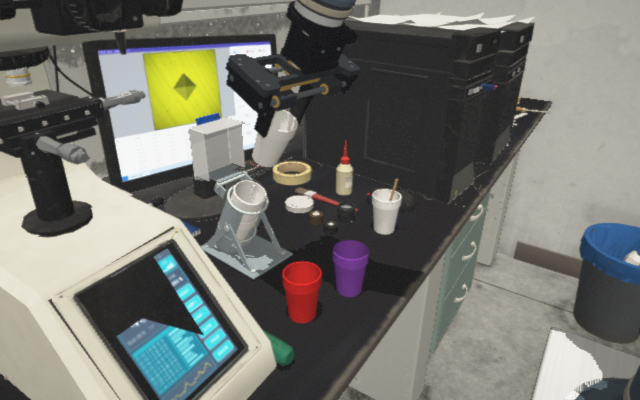

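```bash
cat > ov.py <<'E'
import sys
from h import *
def draw(im,m,mo,psi,th,k=4,box=None):
    S=stackR(psi);mo=np.array(mo);x0,y0,x1,y1=box
    v=cv2.resize(im[y0:y1,x0:x1],None,fx=k,fy=k,interpolation=cv2.INTER_CUBIC)
    t=np.linspace(0,2*np.pi,60)
    def pl(L,col,cl=True):
        e=proj(m,mo+np.array(L)@S.T); e=((e+.5-[x0,y0])*k-.5).astype(int); cv2.polylines(v,[e],cl,col,1)
    C=lambda r,z:np.c_[r*np.cos(t),r*np.sin(t),0*t+z]
    pl(C(.029,0),(0,255,0));pl(C(.026,0),(0,255,255));pl(C(.037,-.017),(0,0,255))
    d=np.array([-np.cos(th),0,np.sin(th)]);n=np.array([np.sin(th),0,np.cos(th)]);h=np.array([.046,0,-.012]);y=np.array([0,1,0])
    pl([h-y*.042,h+y*.042],(255,0,255),False)
    pl([h+n*.052-y*.042,h+n*.052+y*.042,h+n*.052+d*.096+y*.042,h+n*.052+d*.096-y*.042],(255,0,0))
    pl([h+n*.052+d*a+y*b for a,b in((.094,.025),(.108,.025),(.108,-.025),(.094,-.025))],(255,255,0))
    return v
E
python3 - <<'E'
from ov import *
M={c:cams.camera_model(c) for c in("scene","top")}
M['wrist']=np.load('w4.npy',allow_pickle=True)[0]
mo=[.638,-.0393,.1324]
cv2.imwrite('pics/o_w.png',draw(cv2.imread('pics/w4.png'),M['wrist'],mo,-7.5,2.0,6,(260,120,380,215)))
cv2.imwrite('pics/o_s.png',draw(cv2.imread('pics/scene0.png'),M['scene'],mo,-7.5,2.0,4,(180,100,310,245)))
cv2.imwrite('pics/o_t.png',draw(cv2.imread('pics/top0.png'),M['top'],mo,-7.5,2.0,6,(220,100,300,200)))
print([(np.round(x['centre'],1).tolist(),round(x['conf'],2)) for x in cams.tip_of('hood_lip','scene')])
E
```

```text
[([205.0, 117.5], 0.81)]
```

View pics/o_w.png

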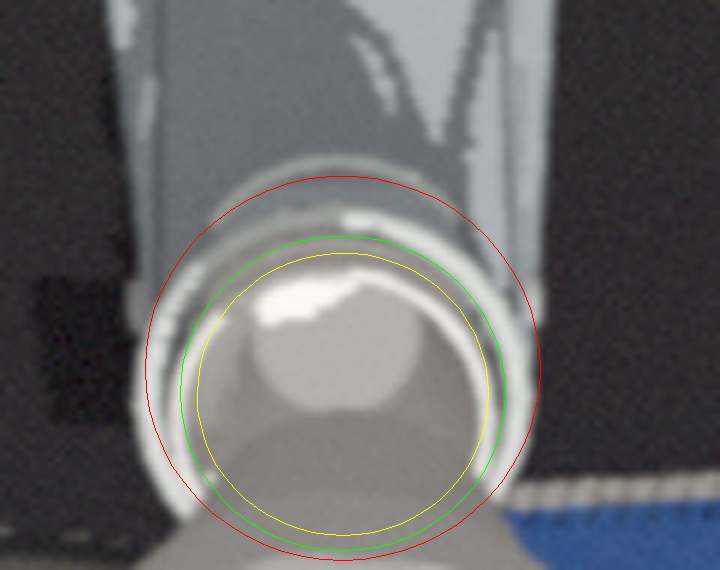

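View pics/o_s.png

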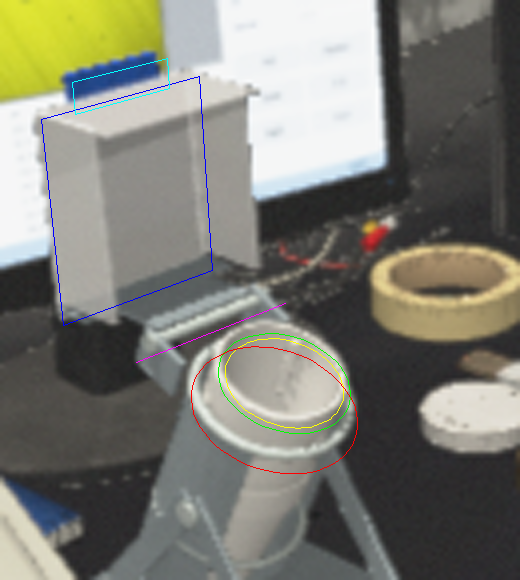

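View pics/o_t.png

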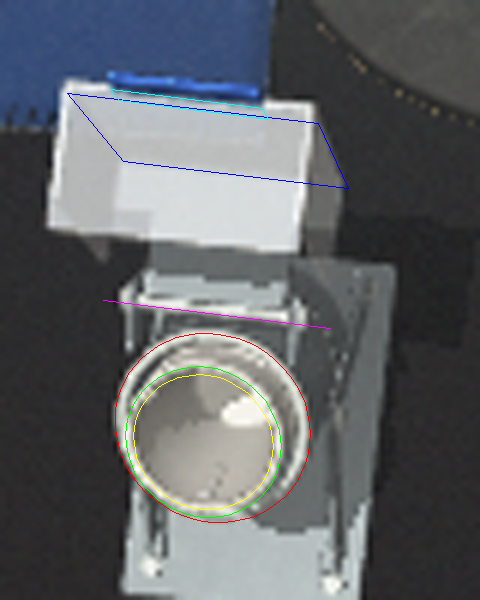

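```bash
cat > fit.py <<'E'
from ov import *
M={c:cams.camera_model(c) for c in("scene","top")}
M['wrist']=np.load('w4.npy',allow_pickle=True)[0]
off={'wrist':(6,[260,120]),'scene':(3.1,[170,100]),'top':(6,[220,100])}
cv=lambda c,p:(np.array(p,float)+.5)/off[c][0]-.5+off[c][1]
rim={'wrist':(.0275,[(365,272),(430,300),(470,350),(488,400),(488,465),(190,420),(183,400),(205,330)]),
'scene':(.029,[(193,290),(205,265),(240,248),(275,258),(298,283),(302,300),(265,325),(225,320),(200,305)]),
'top':(.029,[(125,440),(200,515),(280,440),(150,500),(255,500)])}
hoop={'wrist':[(342,217),(420,237),(485,290),(520,360),(528,420),(143,400),(160,320),(190,275)],
'scene':[(180,315),(200,338),(240,352),(285,340),(303,318),(180,285)],'top':[(310,420),(118,400)]}
s31=lambda p:(np.array(p)+.5)/4*3.1-.5+np.array([10*3.1,0])
hood={'scene':[((.096,.042),s31((38,115))),((.096,-.042),s31((203,72))),((.108,.025),s31((66,72))),((.108,-.025),s31((155,53)))],
'top':[((.096,.042),(65,83)),((.096,-.042),(315,103)),((.108,.025),(110,72)),((.108,-.025),(262,92))]}
t=np.linspace(0,2*np.pi,181)
def res(p,det=False):
    mo=p[:3];psi=p[3];th=p[4];rh=p[5];S=stackR(psi);D={}
    W=lambda L:mo+np.array(L)@S.T
    C=lambda r,z:np.c_[r*np.cos(t),r*np.sin(t),0*t+z]
    def dist(c,pts,L):
        # signed radial distance about centre in image
        e=proj(M[c],W(L)); q=np.array([cv(c,x) for x in pts]); cen=e.mean(0)
        ae=np.arctan2(*(e-cen).T[::-1]);o=np.argsort(ae);re=np.linalg.norm(e-cen,axis=1)
        aq=np.arctan2(*(q-cen).T[::-1]); return np.linalg.norm(q-cen,axis=1)-np.interp(aq,ae[o],re[o],period=2*np.pi)
    sh=np.array([p[6],p[7]])
    for c in M:
        D['rim '+c]=dist(c,rim[c][1],C(rim[c][0],0)); D['hoop '+c]=dist(c,hoop[c],C(rh,-.017))
    d=np.array([-np.cos(th),0,np.sin(th)]);n=np.array([np.sin(th),0,np.cos(th)]);h=np.array([.046,0,-.012])
    for c in hood:
        D['hood '+c]=np.array([proj(M[c],W([h+n*.052+d*a+np.array([0,b,0])]))[0]-cv(c,q) for (a,b),q in hood[c]]).ravel()
    if det: return D
    return np.concatenate(list(D.values())+[(p[5:6]-.0365)/.001])
E
python3 - <<'E'
from fit import *
r=least_squares(res,[.638,-.039,.132,-7.5,2.0,.0365,0,0],x_scale=[.01,.01,.01,5,.1,.01,1,1],loss='soft_l1')
print(r.x.round(4)); 
for k,v in res(r.x,True).items(): print(k,v.round(1))
np.save('fit.npy',r.x)
p=r.x
cv2.imwrite('pics/p_w.png',draw(cv2.imread('pics/w4.png'),M['wrist'],p[:3],p[3],p[4],6,(260,120,380,215)))
cv2.imwrite('pics/p_s.png',draw(cv2.imread('pics/scene0.png'),M['scene'],p[:3],p[3],p[4],4,(180,100,310,245)))
cv2.imwrite('pics/p_t.png',draw(cv2.imread('pics/top0.png'),M['top'],p[:3],p[3],p[4],6,(220,100,300,200)))
E
```

```text
[ 0.6408 -0.0408  0.1365 -6.6571  2.0153  0.0355  0.      0.    ]
rim scene [ 2.1 -0.7  0.7  0.8  0.4  0.6 -0.5  0.8  2.4]
hoop scene [ 0.9  0.4 -0.9 -2.5 -0.1  0.7]
rim top [ 0.7  1.2 -0.7  2.3  0.7]
hoop top [0.2 0.6]
rim wrist [ 0.5  0.4 -0.3 -0.2  0.6 -1.4  0.1  1.2]
hoop wrist [-1.  -1.2 -1.1 -0.6  0.4  0.7  0.5  0.3]
hood scene [-0.8 -1.2 -2.8 -1.2 -0.1  0.4  1.1 -1. ]
hood top [ 0.1 -0.6  0.6  0.5 -0.   0.4  0.  -0.3]
```

View pics/p_w.png

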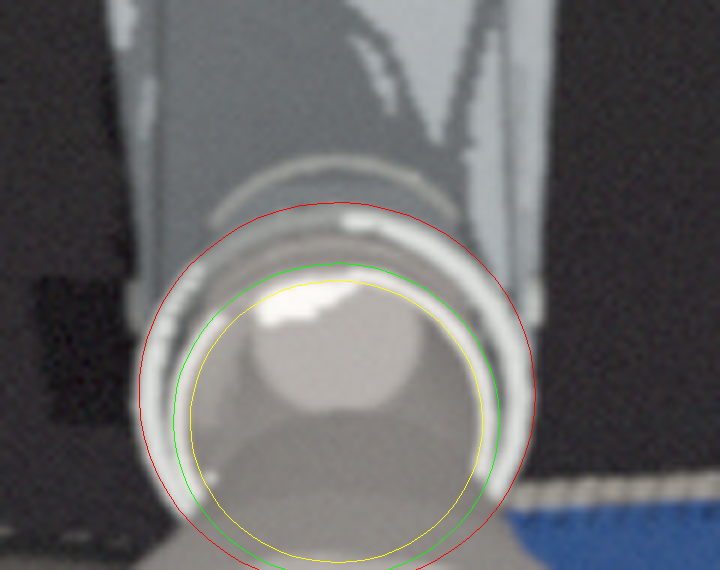

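View pics/p_s.png

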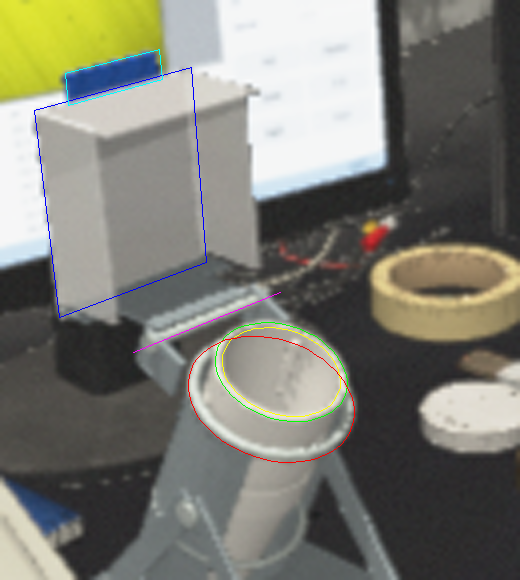

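View pics/p_t.png

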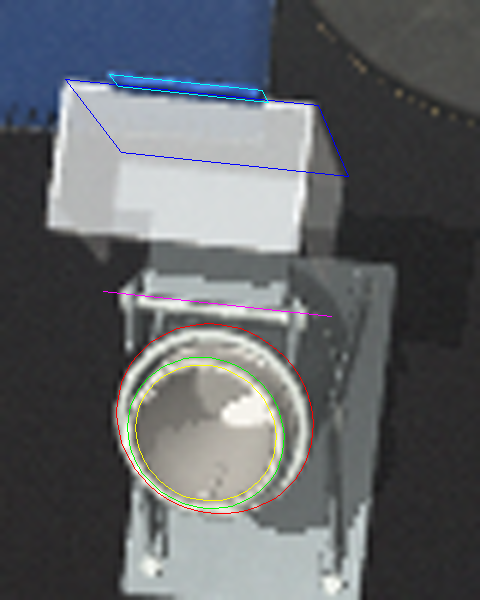

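```bash
cat >> h.py <<'E'
FIT=None
def stk():
    p=np.load('fit.npy'); S=stackR(p[3]); s=status.get_state()
    print('t %.2f'%s['time'],'TCP in stack mm',(S.T@(s['tool_pos']-p[:3])*1e3).round(1),'F stack',(S.T@s['wrist_force']).round(2),'T',s['wrist_torque'].round(2),'op',round(s['opening'],4),'rotdeg',np.degrees((insR(p[3]).inv()*toolR(s)).as_rotvec()).round(2))
    return p,S,s
E
python3 - <<'E'
from h import *
p,S,s=stk()
plan(p[:3]+S[:,2]*.080,insR(p[3]),3)
E
```

```text
t 7.10 TCP in stack mm [ -6.2   2.8 150. ] F stack [ 0.55 -1.33  0.05] T [ 0.13  0.44 -0.01] op 0.0574 rotdeg [ 0.3  -0.06  0.79]
d/row 23.4 mm, 0.28 deg
{"slide":[-0.017, -0.006, 0.194],"angular":[-0.001, 0.0, -0.001]},
{"slide":[-0.017, -0.007, 0.195],"angular":[0.0, 0.0, -0.002]},
{"slide":[-0.017, -0.008, 0.194],"angular":[-0.001, 0.0, -0.001]},
```

Request:
step_arm:
  targets:
    - {"slide": [-0.017,-0.007,0.195],"angular": [-0.001,0,-0.001]}
    - {"slide": [-0.017,-0.007,0.195],"angular": [0,0,-0.002]}
    - {"slide": [-0.017,-0.007,0.195],"angular": [-0.001,0,-0.001]}
    - {"slide": [0,0,0],"angular": [0,0,0]}
    - {"slide": [0,0,0],"angular": [0,0,0]}

```text
time: 7.6
tool_pos: [0.6059, -0.0364, 0.2081]
orientation: [0.225, 0.057, 0.973, -0.012]
wrist_force: [0.1, 0.5, -0.7]
opening: 0.0576
```

Run:
```python
from ov import *
p,S,s=stk()
for c in ('wrist','scene','top'):
    m=cams.camera_model(c); im=cams.get_image(c)[:,:,::-1]
    cv2.imwrite(f'pics/q_{c}.png',draw(np.ascontiguousarray(im),m,p[:3],p[3],p[4],*{'wrist':(5,(250,150,380,320)),'scene':(4,(180,90,320,235)),'top':(4,(200,90,330,230))}[c]))
```

```text
t 7.60 TCP in stack mm [-0.2  0.4 79.8] F stack [-0.25  0.48 -0.62] T [ 0.14  0.42 -0.03] op 0.0576 rotdeg [-0.1  -0.02  0.05]
```

View pics/q_wrist.png

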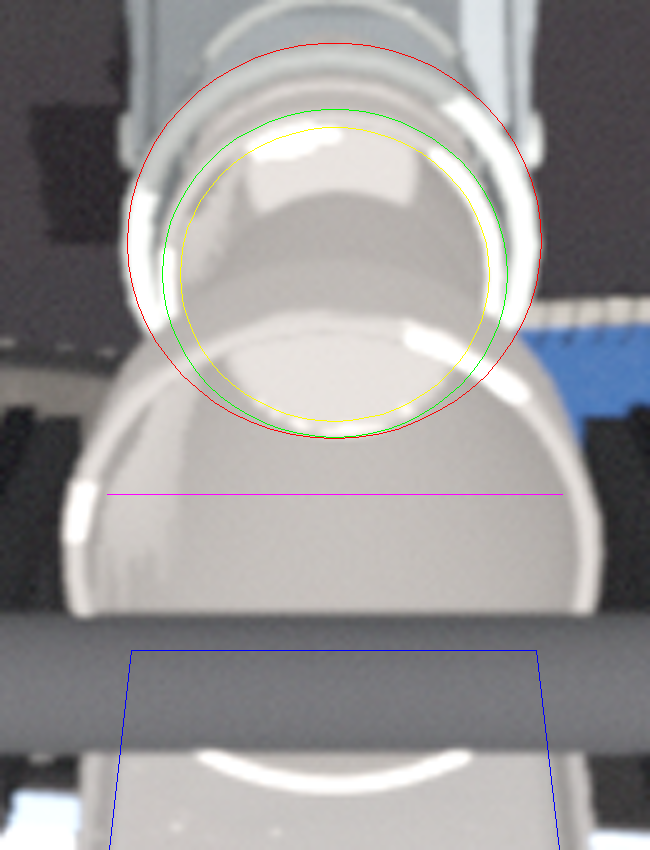

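View pics/q_scene.png

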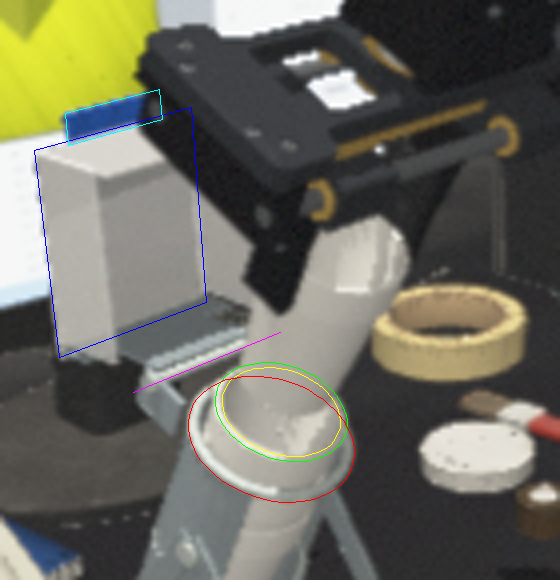

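The cup's foot lines up with the stack's mouth in both views: the mouth and the held cup are both centred on column ~316 in the wrist image. I'm inserting it now.

Request:
step_arm:
  targets:
    - {"slide": [0,-0.003,0.1],"angular": [0,0,0]}
    - {"slide": [0,0,0.1],"angular": [0,0,0]}
    - {"slide": [0,0,0.1],"angular": [0,0,0]}
    - {"slide": [0,0,0.05],"angular": [0,0,0]}
    - {"slide": [0,0,0],"angular": [0,0,0]}

```text
time: 8.25
tool_pos: [0.6243, -0.0393, 0.1706]
orientation: [0.225, 0.057, 0.973, -0.012]
wrist_force: [-0.6, 0.1, -0.1]
opening: 0.0582
```

```bash
python3 -c "
from h import *
stk()"
```

```text
t 8.25 TCP in stack mm [ 0.1 -0.3 37.9] F stack [-0.59  0.06  0.14] T [0.12 0.39 0.05] op 0.0582 rotdeg [-0.06 -0.06  0.05]
```

Request:
step_arm:
  targets:
    - {"slide": [0,0,0.03],"angular": [0,0,0]}
    - {"slide": [0,0,0.03],"angular": [0,0,0]}
    - {"slide": [0,0,0],"angular": [0,0,0]}

```text
time: 8.55
tool_pos: [0.6275, -0.0397, 0.1639]
orientation: [0.225, 0.057, 0.973, -0.012]
wrist_force: [-0.9, 0.4, -0.2]
opening: 0.0582
```

```bash
python3 -c "
from h import *
stk()"
```

```text
t 8.55 TCP in stack mm [ 0.  -0.4 30.5] F stack [-0.97  0.32  0.21] T [0.2  0.41 0.01] op 0.0582 rotdeg [-0.06 -0.06  0.05]
```

Step in by about 1 mm at a time, reading the force.

Request:
step_arm:
  targets:
    - {"slide": [0,0,0.017],"angular": [0,0,0]}
    - {"slide": [0,0,0],"angular": [0,0,0]}

```text
time: 8.75
tool_pos: [0.6283, -0.0397, 0.162]
orientation: [0.225, 0.057, 0.973, -0.012]
wrist_force: [-0.1, -0.3, -0.3]
opening: 0.0577
```

Request:
step_arm:
  targets:
    - {"slide": [0,0,0.01],"angular": [0,0,0]}
    - {"slide": [0,0,0],"angular": [0,0,0]}

```text
time: 8.95
tool_pos: [0.6289, -0.0398, 0.161]
orientation: [0.225, 0.057, 0.973, -0.012]
wrist_force: [2.4, -0.6, -0.5]
opening: 0.0577
```

Request:
step_arm:
  targets:
    - {"slide": [0,0,0.01],"angular": [0,0,0]}
    - {"slide": [0,0,0],"angular": [0,0,0]}

```text
time: 9.15
tool_pos: [0.6294, -0.0399, 0.1599]
orientation: [0.225, 0.057, 0.973, -0.012]
wrist_force: [0.3, 0.0, -0.5]
opening: 0.0576
```

```bash
python3 -c "
from h import *
stk()"
```

```text
t 9.15 TCP in stack mm [-0.  -0.4 26. ] F stack [ 0.    0.05 -0.58] T [ 0.08  0.43 -0.  ] op 0.0576 rotdeg [-0.06 -0.05  0.05]
```

Request:
step_arm:
  targets:
    - {"slide": [0,0,0.01],"angular": [0,0,0]}
    - {"slide": [0,0,0],"angular": [0,0,0]}

```text
time: 9.35
tool_pos: [0.6299, -0.0399, 0.1587]
orientation: [0.225, 0.057, 0.973, -0.012]
wrist_force: [-0.6, -0.6, 0.2]
opening: 0.0573
```

Request:
step_arm:
  targets:
    - {"slide": [0,0,0.01],"angular": [0,0,0]}
    - {"slide": [0,0,0],"angular": [0,0,0]}

```text
time: 9.55
tool_pos: [0.6304, -0.0401, 0.1577]
orientation: [0.225, 0.057, 0.973, -0.012]
wrist_force: [-0.2, -1.0, -0.9]
opening: 0.0574
```

Request:
step_arm:
  targets:
    - {"slide": [0,0,0.01],"angular": [0,0,0]}
    - {"slide": [0,0,0],"angular": [0,0,0]}

```text
time: 9.75
tool_pos: [0.6309, -0.0401, 0.1566]
orientation: [0.225, 0.057, 0.973, -0.012]
wrist_force: [-0.4, -0.8, -0.4]
opening: 0.0577
```

```bash
python3 -c "
from h import *
stk()"
```

```text
t 9.75 TCP in stack mm [-0.  -0.4 22.4] F stack [-0.43 -0.84 -0.2 ] T [ 0.01  0.44 -0.09] op 0.0577 rotdeg [-0.06 -0.05  0.05]
```

Request:
step_arm:
  targets:
    - {"slide": [0,0,0.01],"angular": [0,0,0]}
    - {"slide": [0,0,0],"angular": [0,0,0]}

```text
time: 9.95
tool_pos: [0.6314, -0.0401, 0.1555]
orientation: [0.225, 0.057, 0.973, -0.012]
wrist_force: [0.7, -0.5, -0.6]
opening: 0.0573
```

Request:
step_arm:
  targets:
    - {"slide": [0,0,0.01],"angular": [0,0,0]}
    - {"slide": [0,0,0],"angular": [0,0,0]}

```text
time: 10.15
tool_pos: [0.6319, -0.0401, 0.1544]
orientation: [0.225, 0.057, 0.973, -0.012]
wrist_force: [-1.9, -0.7, -0.3]
opening: 0.0576
```

Request:
step_arm:
  targets:
    - {"slide": [0,0,0.01],"angular": [0,0,0]}
    - {"slide": [0,0,0],"angular": [0,0,0]}

```text
time: 10.35
tool_pos: [0.6325, -0.0402, 0.1534]
orientation: [0.225, 0.057, 0.973, -0.012]
wrist_force: [-0.3, 0.2, 0.5]
opening: 0.0575
```

```bash
python3 -c "
from h import *
stk()"
```

```text
t 10.35 TCP in stack mm [-0.1 -0.3 18.8] F stack [-0.03  0.12  0.63] T [-0.03  0.65 -0.16] op 0.0575 rotdeg [-0.07 -0.05  0.05]
```

Request:
step_arm:
  targets:
    - {"slide": [0,0,0.01],"angular": [0,0,0]}
    - {"slide": [0,0,0],"angular": [0,0,0]}

```text
time: 10.55
tool_pos: [0.633, -0.0402, 0.1523]
orientation: [0.225, 0.057, 0.973, -0.012]
wrist_force: [-1.9, -0.8, 0.4]
opening: 0.0578
```

Request:
step_arm:
  targets:
    - {"slide": [0,0,0.01],"angular": [0,0,0]}
    - {"slide": [0,0,0],"angular": [0,0,0]}

```text
time: 10.75
tool_pos: [0.6335, -0.0403, 0.1512]
orientation: [0.225, 0.057, 0.973, -0.012]
wrist_force: [-2.2, -0.5, 0.5]
opening: 0.0576
```

```bash
python3 -c "
from h import *
stk()"
```

```text
t 10.75 TCP in stack mm [-0.1 -0.3 16.4] F stack [-1.73 -0.78  1.41] T [-0.03  0.75 -0.11] op 0.0576 rotdeg [-0.07 -0.05  0.05]
```

```bash
cat >> h.py <<'E'
def avg(n=4):
    p=np.load('fit.npy'); S=stackR(p[3]);F=[];Q=[];T=[]
    for i in range(n):
        if i: cams.get_image('wrist')
        s=status.get_state();F.append(S.T@s['wrist_force']);Q.append(S.T@(s['tool_pos']-p[:3])*1e3);T.append(S.T@s['wrist_torque'])
    print('t %.2f'%s['time'],'TCP',np.mean(Q,0).round(2),'F',np.mean(F,0).round(2),'sd',np.std(F,0).round(2),'T',np.mean(T,0).round(2),round(s['opening'],4))
E
python3 -c "
from h import *
avg()"
```

```text
t 10.90 TCP [-0.06 -0.26 16.48] F [-1.53 -0.82  1.76] sd [0.22 0.33 0.28] T [-0.12  0.77 -0.06] 0.0575
```

Request:
step_arm:
  targets:
    - {"slide": [0,0,0.01],"angular": [0,0,0]}

```text
time: 11.0
tool_pos: [0.634, -0.0403, 0.1503]
orientation: [0.225, 0.057, 0.973, -0.012]
wrist_force: [-2.8, -0.1, 1.9]
opening: 0.0573
```

```bash
python3 -c "
from h import *
avg()"
```

```text
t 11.15 TCP [-0.04 -0.27 15.29] F [-1.78 -0.79  2.37] sd [0.11 0.67 0.56] T [-0.1   0.83 -0.05] 0.0576
```

Request:
step_arm:
  targets:
    - {"slide": [0,0,0.01],"angular": [0,0,0]}

```text
time: 11.25
tool_pos: [0.6346, -0.0404, 0.1492]
orientation: [0.225, 0.057, 0.973, -0.013]
wrist_force: [-3.5, -0.4, 1.3]
opening: 0.0573
```

```bash
python3 -c "
from h import *
avg()"
```

```text
t 11.40 TCP [-0.03 -0.33 14.09] F [-2.09 -0.98  2.18] sd [0.44 0.19 0.31] T [-0.16  0.9  -0.03] 0.0574
```

Request:
step_arm:
  targets:
    - {"slide": [0.005,-0.003,0.01],"angular": [0,0,0]}

```text
time: 11.5
tool_pos: [0.6347, -0.0406, 0.1481]
orientation: [0.225, 0.057, 0.973, -0.012]
wrist_force: [-3.1, 0.1, 1.4]
opening: 0.0575
```

```bash
python3 -c "
from h import *
avg()"
```

```text
t 11.65 TCP [-0.41 -0.44 12.95] F [-1.78 -0.57  2.79] sd [0.35 0.51 0.12] T [-0.05  0.82 -0.05] 0.0576
```

Request:
step_arm:
  targets:
    - {"slide": [0.002,0,0.01],"angular": [0,0,0]}

```text
time: 11.75
tool_pos: [0.6351, -0.0406, 0.1469]
orientation: [0.225, 0.057, 0.973, -0.012]
wrist_force: [-3.9, -0.4, 3.5]
opening: 0.0576
```

```bash
python3 -c "
from h import *
avg()"
```

```text
t 11.90 TCP [-0.51 -0.46 11.82] F [-1.65 -0.34  4.18] sd [0.24 0.45 0.37] T [-0.05  0.78 -0.06] 0.0572
```

Request:
step_arm:
  targets:
    - {"slide": [0,0,0.008],"angular": [0,0,0]}

```text
time: 12.0
tool_pos: [0.6355, -0.0407, 0.1461]
orientation: [0.225, 0.057, 0.973, -0.012]
wrist_force: [-4.4, -0.6, 5.6]
opening: 0.0574
```

```bash
python3 -c "
from h import *
avg()"
```

```text
t 12.15 TCP [-0.52 -0.45 10.91] F [-1.69 -0.14  6.26] sd [0.3  0.78 0.38] T [-0.08  0.81 -0.04] 0.0578
```

Request:
step_arm:
  targets:
    - {"slide": [0,0,0.003],"angular": [0,0,0]}

```text
time: 12.25
tool_pos: [0.6356, -0.0407, 0.1458]
orientation: [0.225, 0.057, 0.973, -0.012]
wrist_force: [-5.3, 0.4, 6.0]
opening: 0.0577
```

```bash
python3 -c "
from h import *
avg()"
```

```text
t 12.40 TCP [-0.54 -0.47 10.57] F [-1.91 -0.01  6.8 ] sd [0.42 0.19 0.55] T [-0.05  0.83 -0.07] 0.0575
```

Request:
step_arm:
  targets:
    - {"slide": [0,0,0.003],"angular": [0,0,0]}

```text
time: 12.5
tool_pos: [0.6358, -0.0407, 0.1455]
orientation: [0.225, 0.057, 0.973, -0.012]
wrist_force: [-5.6, 0.3, 6.1]
opening: 0.0576
```

```bash
python3 -c "
from h import *
avg(6)"
```

```text
t 12.75 TCP [-0.55 -0.48 10.26] F [-2.2  -0.43  7.31] sd [0.24 0.5  0.37] T [-0.06  0.86 -0.05] 0.0572
```

Request:
step_arm:
  targets:
    - {"slide": [0,0,0],"angular": [0,0,0]}
    - {"slide": [0,0,0],"angular": [0,0,0]}
    - {"slide": [0,0,0],"angular": [0,0,0]}
    - {"slide": [0,0,0],"angular": [0,0,0]}
  claw: 1

```text
time: 13.15
tool_pos: [0.6358, -0.041, 0.145]
orientation: [0.225, 0.057, 0.973, -0.012]
wrist_force: [-0.0, -0.7, -1.0]
opening: 0.0815
```

Request:
step_arm:
  targets:
    - {"slide": [0,0,-0.1],"angular": [0,0,0]}
    - {"slide": [0,0,-0.2],"angular": [0,0,0]}
    - {"slide": [0,0,-0.3],"angular": [0,0,0]}
    - {"slide": [0,0,-0.3],"angular": [0,0,0]}
    - {"slide": [0,0,-0.3],"angular": [0,0,0]}

```text
time: 13.65
tool_pos: [0.5721, -0.0334, 0.2753]
orientation: [0.225, 0.057, 0.973, -0.012]
wrist_force: [0.8, -0.1, -0.4]
opening: 0.0866
```

Run:
```python
from ov import *
p,S,s=stk()
for c in ('wrist','scene'):
    m=cams.camera_model(c); im=cams.get_image(c)[:,:,::-1]
    cv2.imwrite(f'pics/r_{c}.png',draw(np.ascontiguousarray(im),m,p[:3],p[3],p[4],*{'wrist':(4,(240,100,390,250)),'scene':(4,(180,90,320,235)),'top':(4,(200,90,330,230))}[c]))
```

```text
t 13.65 TCP in stack mm [ -1.2  -0.6 155. ] F stack [ 0.54  0.03 -0.75] T [ 0.05  0.27 -0.06] op 0.0866 rotdeg [-0.11 -0.02  0.03]
```

View pics/r_wrist.png

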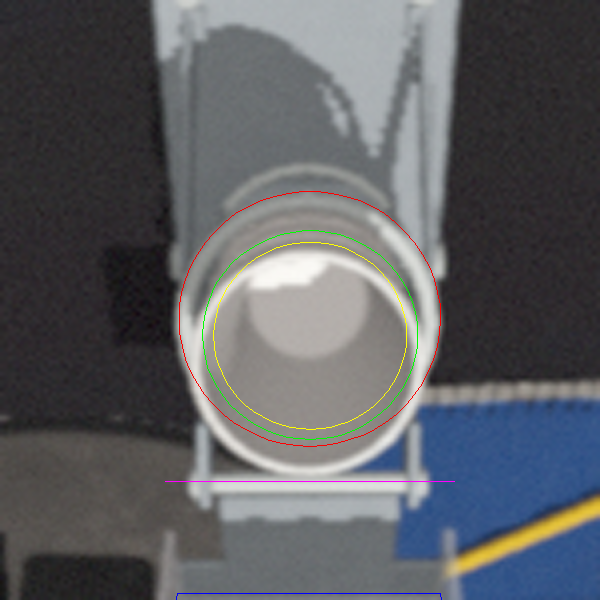

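View pics/r_scene.png

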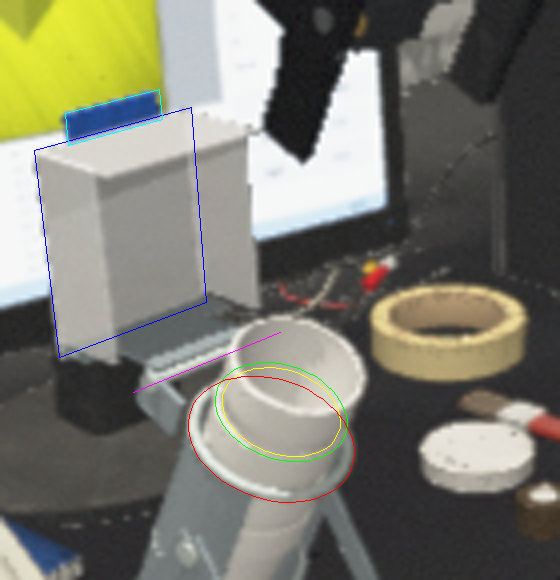

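The wrist view shows the cup nested straight: its rim is concentric with the hoop, at about (316,191) in the full image. The scene view puts the rim about 28 mm out. The fingers are clear and the hood hasn't moved. Next I go over and behind the hood with the fingers shut.

```bash
cat >> h.py <<'E'
def geo():
    p=np.load('fit.npy'); a=np.radians(p[3]); xh=np.array([np.cos(a),np.sin(a),0]); S=stackR(p[3])
    H=p[:3]+S[:,0]*.046-S[:,2]*.012; return p,S,H,xh
def hp(r,z):  # point from hinge: r back, z up (m)
    p,S,H,xh=geo(); return H+r*xh+np.array([0,0,z])
def contact(e,s,n=.052):
    e=np.radians(e); d=np.array([-np.cos(e),np.sin(e)]);nn=np.array([np.sin(e),np.cos(e)]); return s*d+n*nn
def RV(): return down(180+np.load('fit.npy')[3])
E
python3 - <<'E'
from h import *
p,S,H,xh=geo(); print('hinge',H)
P,R=plan(hp(-.09,.19),RV(),4)
P,R=plan(hp(.080,.19),RV(),5,P,R)
P,R=plan(hp(.080,.086),RV(),4,P,R); print(P)
s=status.get_state(); print(s['joint_positions'].round(2))
E
```

```text
hinge [ 0.68705706 -0.04624889  0.14583945]
d/row 15.3 mm, 6.64 deg
{"slide":[-0.097, 0.0, -0.083],"angular":[0.0, 0.037, 0.0]},
{"slide":[-0.086, 0.0, -0.094],"angular":[0.0, 0.037, 0.0]},
{"slide":[-0.075, 0.0, -0.103],"angular":[0.0, 0.037, 0.0]},
{"slide":[-0.062, 0.0, -0.111],"angular":[0.0, 0.037, 0.0]},
d/row 34.0 mm, 0.02 deg
{"slide":[-0.283, 0.0, 0.0],"angular":[0.0, 0.0, 0.0]},
{"slide":[-0.284, 0.0, -0.001],"angular":[0.0, 0.0, 0.0]},
{"slide":[-0.283, 0.0, 0.0],"angular":[0.0, 0.0, 0.0]},
{"slide":[-0.284, 0.001, -0.001],"angular":[0.0, 0.0, 0.0]},
{"slide":[-0.283, 0.0, 0.0],"angular":[0.0, 0.0, 0.0]},
d/row 26.0 mm, 0.02 deg
{"slide":[0.0, 0.0, 0.217],"angular":[0.0, 0.0, 0.0]},
{"slide":[-0.001, 0.0, 0.216],"angular":[0.0, 0.0, 0.0]},
{"slide":[0.0, 0.0, 0.217],"angular":[0.0, 0.0, 0.0]},
{"slide":[0.0, 0.0, 0.217],"angular":[0.0, 0.0, 0.0]},
[ 0.7664881  -0.05553195  0.23179904]
[ 0.75  0.12 -0.86  2.    0.31  0.63  1.16]
```

Request:
step_arm:
  targets:
    - {"slide": [-0.097,0,-0.083],"angular": [0,0.037,0]}
    - {"slide": [-0.086,0,-0.094],"angular": [0,0.037,0]}
    - {"slide": [-0.075,0,-0.103],"angular": [0,0.037,0]}
    - {"slide": [-0.062,0,-0.111],"angular": [0,0.037,0]}
    - {"slide": [0,0,0],"angular": [0,0,0]}
  claw: -1
  newtons: 20

```text
time: 14.25
tool_pos: [0.6007, -0.0378, 0.3299]
orientation: [-0.005, 0.059, 0.998, 0.003]
wrist_force: [0.2, -0.5, -1.1]
opening: 0.0549
```

Request:
step_arm:
  targets:
    - {"slide": [-0.28,0,0],"angular": [0,0,0]}
    - {"slide": [-0.28,0,0],"angular": [0,0,0]}
    - {"slide": [-0.28,0,0],"angular": [0,0,0]}
    - {"slide": [-0.28,0,0],"angular": [0,0,0]}
    - {"slide": [-0.28,0,0],"angular": [0,0,0]}
    - {"slide": [0,0,0],"angular": [0,0,0]}

```text
time: 14.85
tool_pos: [0.7657, -0.0566, 0.3246]
orientation: [-0.006, 0.059, 0.998, 0.001]
wrist_force: [-0.0, -0.7, -0.7]
opening: 0.0069
```

```bash
cat >> h.py <<'E'
def hst():
    p,S,H,xh=geo(); s=status.get_state(); v=s['tool_pos']-H
    print('t %.2f'%s['time'],'rel hinge r,y,z mm',np.round([v@xh*1e3,(v@S[:,1])*1e3,v[2]*1e3],1),'F r,y,z',np.round([s['wrist_force']@xh,s['wrist_force']@S[:,1],s['wrist_force'][2]],2),'op',round(s['opening'],4)); return s
E
python3 - <<'E'
from ov import *
s=hst();p=np.load('fit.npy'); print(s['joint_positions'].round(2))
for c in ('wrist','scene','top'): cv2.imwrite(f'pics/u_{c}.png',cams.get_image(c)[:,:,::-1])
E
```

```text
t 14.85 rel hinge r,y,z mm [ 79.3  -1.2 178.8] F r,y,z [ 0.04 -0.65 -0.71] op 0.0069
[ 0.39  0.69 -0.75  1.08  0.44  1.54  1.2 ]
```

View pics/u_scene.png

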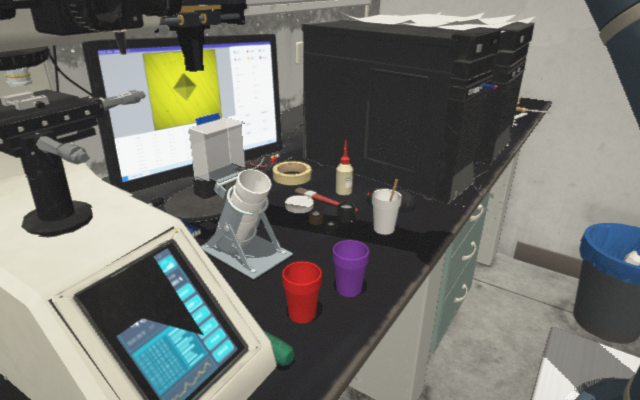

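View pics/u_wrist.png

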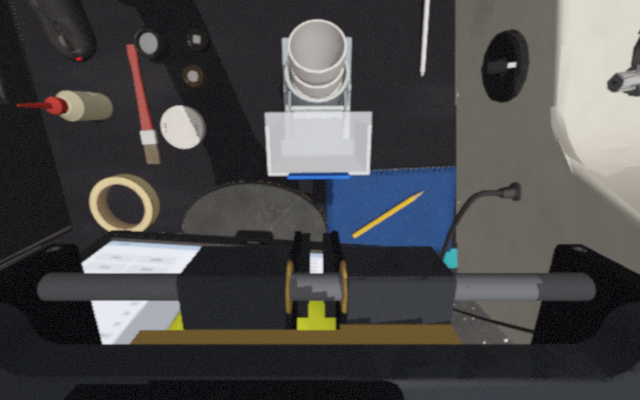

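View pics/u_top.png

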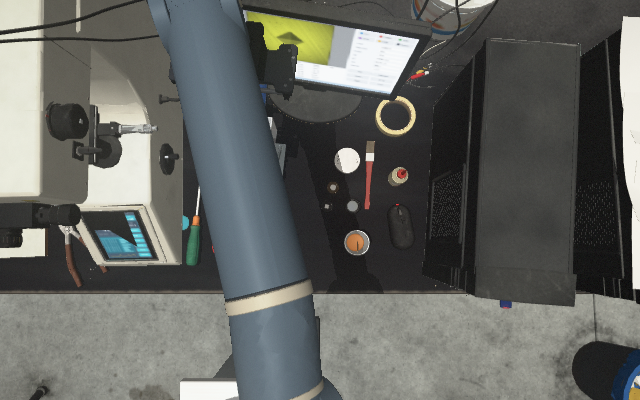

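Request:
step_arm:
  targets:
    - {"slide": [0,0,0.15],"angular": [0,0,0]}
    - {"slide": [0,0,0.2],"angular": [0,0,0]}
    - {"slide": [0,0,0.2],"angular": [0,0,0]}
    - {"slide": [0,0,0.2],"angular": [0,0,0]}
    - {"slide": [0,0,0],"angular": [0,0,0]}
    - {"slide": [0,0,0],"angular": [0,0,0]}

```text
time: 15.6
tool_pos: [0.762, -0.0559, 0.2401]
orientation: [-0.005, 0.058, 0.998, 0.001]
wrist_force: [-0.0, 0.0, 1.0]
opening: 0.0006
```

Run:
```python
from h import *
hst()
for c in ('wrist','scene'): cv2.imwrite(f'pics/v_{c}.png',cams.get_image(c)[:,:,::-1])
a=cv2.imread('pics/v_scene.png')[60:220,130:310];cv2.imwrite('pics/v_sz.png',cv2.resize(a,None,fx=3.5,fy=3.5))
```

```text
t 15.60 rel hinge r,y,z mm [75.6 -0.9 94.3] F r,y,z [-0.02  0.05  0.98] op 0.0006
```

View pics/v_sz.png

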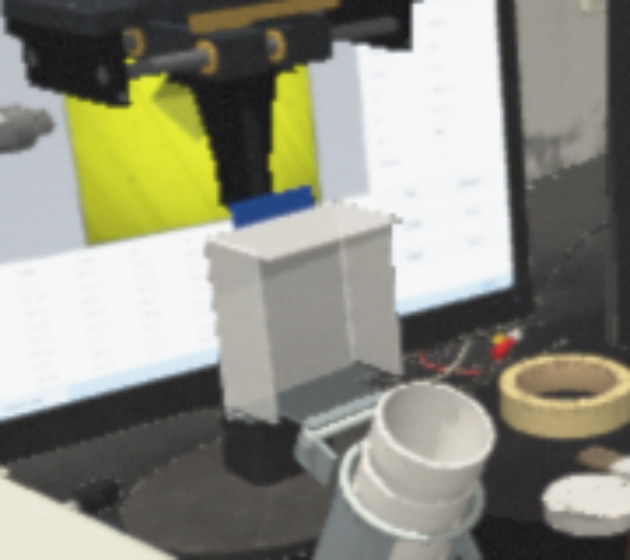

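View pics/v_wrist.png

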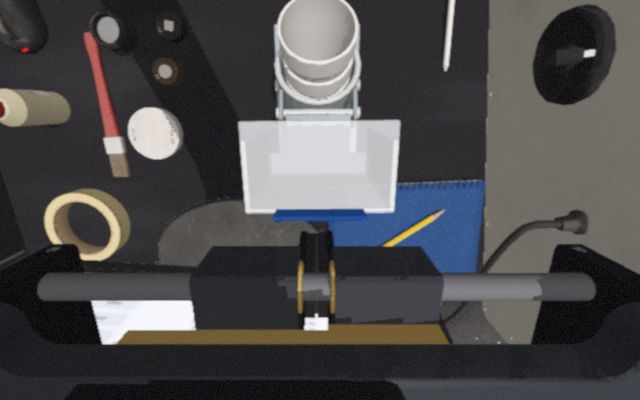

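```bash
cat >> h.py <<'E'
def way(e,s=.088):
    c=contact(e,s)*1e3; o=10*np.clip(e/15,-1,1); sg=1 if e>0 else -1
    return np.array([c[0]+o, c[1]-np.tan(np.radians(e))*(o-10*sg)])
E
python3 - <<'E'
from h import *
cur=np.array([75.6,94.3]); 
for e in [89,84,79,74,69,64,59,54,49,44,39,34,29,24,19,14,9,4,-1,-6,-11,-16,-20,-24,-27]:
    w=way(e); d=(w-cur)/120; print(e,w.round(1),'[%.3f,0,%.3f]'%(-d[0],-d[1])); cur=w
E
```

```text
89 [60.5 88.9] [0.126,0,0.045]
84 [52.5 93. ] [0.066,0,-0.034]
79 [44.3 96.3] [0.069,0,-0.028]
74 [35.7 98.9] [0.071,0,-0.022]
69 [ 27.  100.8] [0.073,0,-0.016]
64 [ 18.2 101.9] [0.074,0,-0.009]
59 [  9.2 102.2] [0.074,0,-0.003]
54 [  0.3 101.8] [0.074,0,0.004]
49 [ -8.5 100.5] [0.074,0,0.010]
44 [-17.2  98.5] [0.072,0,0.017]
39 [-25.7  95.8] [0.071,0,0.023]
34 [-33.9  92.3] [0.068,0,0.029]
29 [-41.8  88.1] [0.066,0,0.035]
24 [-49.2  83.3] [0.062,0,0.040]
19 [-56.3  77.8] [0.059,0,0.046]
14 [-63.5  71.9] [0.060,0,0.049]
9 [-72.8  65.8] [0.078,0,0.051]
4 [-81.5  58.5] [0.073,0,0.060]
-1 [-89.6  50.6] [0.067,0,0.066]
-6 [-97.   43.1] [0.062,0,0.062]
-11 [-103.6   34.8] [0.056,0,0.070]
-16 [-108.9   25.7] [0.044,0,0.075]
-20 [-110.5   18.8] [0.013,0,0.058]
-24 [-111.5   11.7] [0.009,0,0.059]
-27 [-112.     6.4] [0.004,0,0.044]
```

Request:
step_arm:
  targets:
    - {"slide": [0.06,0,0.045],"angular": [0,0,0]}
    - {"slide": [0.06,0,0],"angular": [0,0,0]}
    - {"slide": [0.06,0,-0.03],"angular": [0,0,0]}
    - {"slide": [0.07,0,-0.03],"angular": [0,0,0]}
    - {"slide": [0.07,0,-0.02],"angular": [0,0,0]}

```text
time: 16.2
tool_pos: [0.7239, -0.0513, 0.2443]
orientation: [-0.005, 0.058, 0.998, 0.001]
wrist_force: [0.7, -0.6, 0.2]
opening: 0.0003
```

Run:
```python
from h import *
hst()
for c in ('wrist','scene'): cv2.imwrite(f'pics/x_{c}.png',cams.get_image(c)[:,:,::-1])
a=cv2.imread('pics/x_scene.png')[60:220,130:310];cv2.imwrite('pics/x_sz.png',cv2.resize(a,None,fx=3.5,fy=3.5))
```

```text
t 16.20 rel hinge r,y,z mm [37.2 -0.8 98.5] F r,y,z [ 0.72 -0.48  0.19] op 0.0003
```

View pics/x_sz.png

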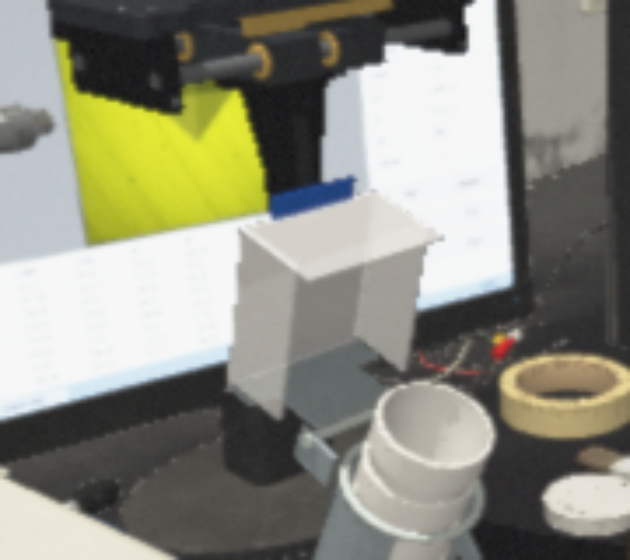

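The hood is following the fingertips, and the force is under 1 N.

Request:
step_arm:
  targets:
    - {"slide": [0.073,0,-0.017],"angular": [0,0,0]}
    - {"slide": [0.073,0,-0.012],"angular": [0,0,0]}
    - {"slide": [0.073,0,-0.004],"angular": [0,0,0]}
    - {"slide": [0.074,0,0.002],"angular": [0,0,0]}
    - {"slide": [0.074,0,0.008],"angular": [0,0,0]}
    - {"slide": [0.072,0,0.016],"angular": [0,0,0]}
    - {"slide": [0.071,0,0.022],"angular": [0,0,0]}
    - {"slide": [0.068,0,0.028],"angular": [0,0,0]}

```text
time: 17.1
tool_pos: [0.6549, -0.0433, 0.239]
orientation: [-0.005, 0.058, 0.998, 0.001]
wrist_force: [1.8, -0.1, 0.5]
opening: 0.0005
```

Run:
```python
from h import *
hst()
for c in ('wrist','scene'): cv2.imwrite(f'pics/y_{c}.png',cams.get_image(c)[:,:,::-1])
a=cv2.imread('pics/y_scene.png')[60:220,130:310];cv2.imwrite('pics/y_sz.png',cv2.resize(a,None,fx=3.5,fy=3.5))
```

```text
t 17.10 rel hinge r,y,z mm [-32.3  -0.8  93.1] F r,y,z [1.77 0.09 0.45] op 0.0005
```

View pics/y_sz.png

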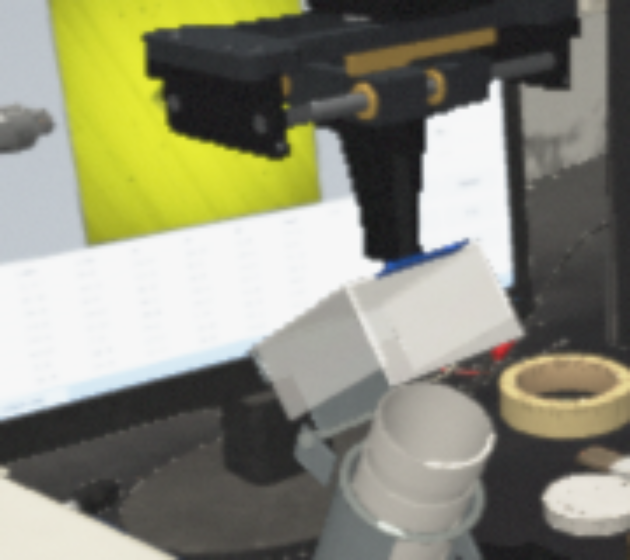

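Request:
step_arm:
  targets:
    - {"slide": [0.07,0,0.038],"angular": [0,0,0]}
    - {"slide": [0.062,0,0.04],"angular": [0,0,0]}
    - {"slide": [0.059,0,0.046],"angular": [0,0,0]}
    - {"slide": [0.06,0,0.049],"angular": [0,0,0]}
    - {"slide": [0.07,0,0.051],"angular": [0,0,0]}
    - {"slide": [0.07,0,0.06],"angular": [0,0,0]}
    - {"slide": [0.067,0,0.066],"angular": [0,0,0]}

```text
time: 17.9
tool_pos: [0.5998, -0.0367, 0.1971]
orientation: [-0.005, 0.058, 0.998, 0.001]
wrist_force: [0.7, 0.2, 0.4]
opening: 0.0003
```

Run:
```python
from h import *
hst()
for c in ('wrist','scene'): cv2.imwrite(f'pics/z_{c}.png',cams.get_image(c)[:,:,::-1])
a=cv2.imread('pics/z_scene.png')[60:220,130:310];cv2.imwrite('pics/z_sz.png',cv2.resize(a,None,fx=3.5,fy=3.5))
```

```text
t 17.90 rel hinge r,y,z mm [-87.8  -0.6  51.3] F r,y,z [0.71 0.33 0.38] op 0.0003
```

View pics/z_sz.png

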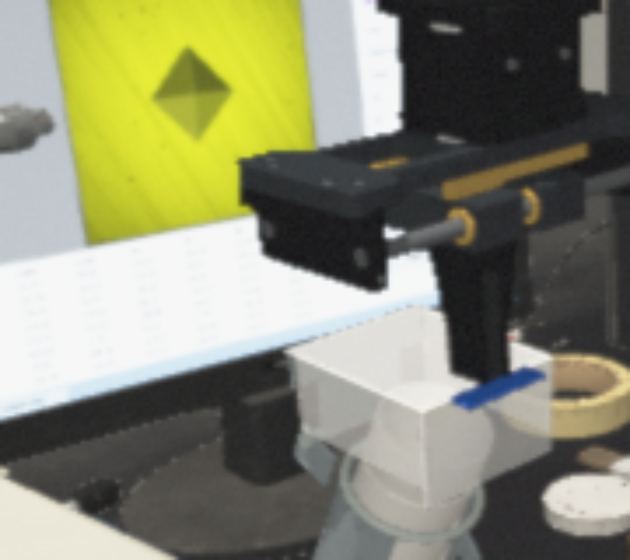

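Everything is on track with the hood near level. I'm closing the last part slowly.

Request:
step_arm:
  targets:
    - {"slide": [0.07,0,0.06],"angular": [0,0,0]}
    - {"slide": [0.056,0,0.07],"angular": [0,0,0]}
    - {"slide": [0.044,0,0.075],"angular": [0,0,0]}
    - {"slide": [0.013,0,0.058],"angular": [0,0,0]}
    - {"slide": [0,0,0],"angular": [0,0,0]}

```text
time: 18.5
tool_pos: [0.5774, -0.0343, 0.165]
orientation: [-0.006, 0.058, 0.998, 0.001]
wrist_force: [-0.7, -0.2, -0.3]
opening: 0.0006
```

Request:
step_arm:
  targets:
    - {"slide": [0.004,0,0.03],"angular": [0,0,0]}
    - {"slide": [0,0,0],"angular": [0,0,0]}

```text
time: 18.7
tool_pos: [0.578, -0.0342, 0.1625]
orientation: [-0.005, 0.058, 0.998, 0.001]
wrist_force: [-0.8, -0.3, 0.1]
opening: 0.0009
```

Run:
```python
from h import *
hst()
for c in ('wrist','scene'): cv2.imwrite(f'pics/a1_{c}.png',cams.get_image(c)[:,:,::-1])
a=cv2.imread('pics/a1_scene.png')[80:240,170:350];cv2.imwrite('pics/a1_sz.png',cv2.resize(a,None,fx=3.5,fy=3.5))
```

```text
t 18.70 rel hinge r,y,z mm [-109.7   -0.7   16.6] F r,y,z [-0.8  -0.42  0.13] op 0.0009
```

View pics/a1_sz.png

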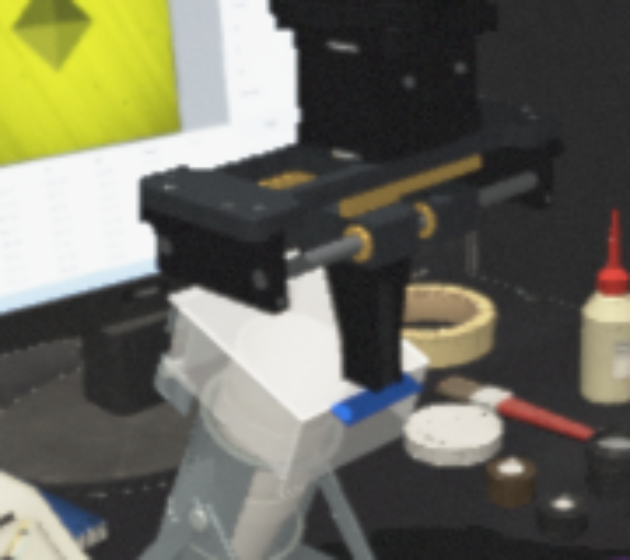

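Request:
step_arm:
  targets:
    - {"slide": [0.003,0,0.025],"angular": [0,0,0]}
    - {"slide": [0,0,0],"angular": [0,0,0]}

```text
time: 19.0
tool_pos: [0.5776, -0.0341, 0.1596]
orientation: [-0.005, 0.058, 0.998, 0.001]
wrist_force: [0.2, 0.7, -0.3]
opening: 0.0005
```

Request:
step_arm:
  targets:
    - {"slide": [0.003,0,0.025],"angular": [0,0,0]}
    - {"slide": [0,0,0],"angular": [0,0,0]}

```text
time: 19.2
tool_pos: [0.577, -0.0341, 0.1564]
orientation: [-0.005, 0.058, 0.998, 0.001]
wrist_force: [-0.2, -1.0, 0.9]
opening: 0.0002
```

Request:
step_arm:
  targets:
    - {"slide": [0,0,0.015],"angular": [0,0,0]}
    - {"slide": [0,0,0],"angular": [0,0,0]}

```text
time: 19.4
tool_pos: [0.5771, -0.0341, 0.1549]
orientation: [-0.005, 0.058, 0.998, 0.001]
wrist_force: [0.6, -0.1, 0.5]
opening: 0.0004
```

Run:
```python
from h import *
hst()
```

```text
t 19.40 rel hinge r,y,z mm [-110.6   -0.6    9.1] F r,y,z [ 0.63 -0.03  0.5 ] op 0.0004
```

Request:
step_arm:
  targets:
    - {"slide": [0,0,0.012],"angular": [0,0,0]}
    - {"slide": [0,0,0],"angular": [0,0,0]}

```text
time: 19.6
tool_pos: [0.5773, -0.034, 0.1544]
orientation: [-0.005, 0.058, 0.998, 0.001]
wrist_force: [-2.7, -0.3, 5.7]
opening: 0.0006
```

Request:
step_arm:
  targets:
    - {"slide": [0,0,0.01],"angular": [0,0,0]}
    - {"slide": [0,0,0],"angular": [0,0,0]}

```text
time: 19.8
tool_pos: [0.5773, -0.034, 0.1541]
orientation: [-0.005, 0.058, 0.998, 0.0]
wrist_force: [-4.8, -0.9, 11.2]
opening: 0.0006
```

Request:
step_arm:
  targets:
    - {"slide": [0,0,0.01],"angular": [0,0,0]}
    - {"slide": [0,0,0],"angular": [0,0,0]}

```text
time: 20.0
tool_pos: [0.5774, -0.034, 0.1538]
orientation: [-0.005, 0.058, 0.998, 0.0]
wrist_force: [-6.6, -0.4, 15.9]
opening: 0.0006
```

Run:
```python
from h import *
hst()
for c in ('wrist','scene'): cv2.imwrite(f'pics/a2_{c}.png',cams.get_image(c)[:,:,::-1])
a=cv2.imread('pics/a2_scene.png')[80:240,170:350];cv2.imwrite('pics/a2_sz.png',cv2.resize(a,None,fx=3.5,fy=3.5))
```

```text
t 20.00 rel hinge r,y,z mm [-110.3   -0.6    8. ] F r,y,z [-6.49 -1.17 15.95] op 0.0006
```

View pics/a2_sz.png

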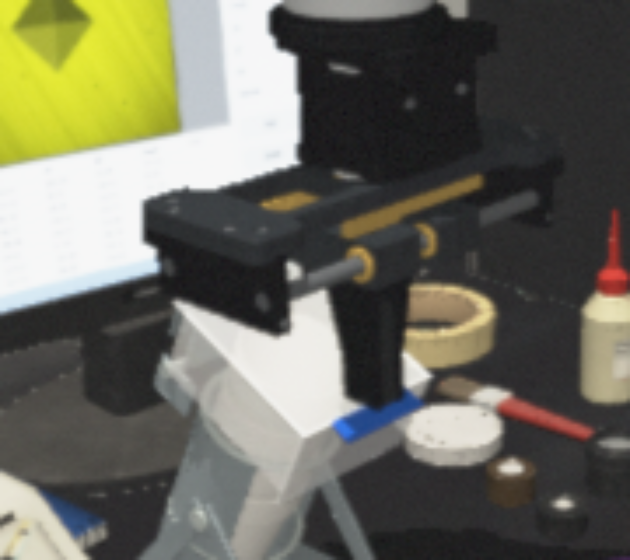

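The fingers met a hard stop exactly where the shut angle was predicted (z = 8 mm relative to the hinge). I'll back off upwards.

Request:
step_arm:
  targets:
    - {"slide": [0,0,-0.05],"angular": [0,0,0]}
    - {"slide": [0,0,-0.2],"angular": [0,0,0]}
    - {"slide": [0,0,-0.3],"angular": [0,0,0]}
    - {"slide": [0.2,0,-0.3],"angular": [0,0,0]}
    - {"slide": [0.2,0,-0.25],"angular": [0,0,0]}
    - {"slide": [0.25,0,-0.1],"angular": [0,0,0]}
    - {"slide": [0.2,0,0],"angular": [0,0,0]}
    - {"slide": [0,0,0],"angular": [0,0,0]}

```text
time: 20.9
tool_pos: [0.4752, -0.022, 0.2967]
orientation: [-0.005, 0.058, 0.998, -0.001]
wrist_force: [-0.5, -0.6, 0.5]
opening: 0.0005
```

Run:
```python
from ov import *
s=hst();p=np.load('fit.npy');print(s['tool_pos'],s['wrist_force'])
for c in ('wrist','scene','top'):
    m=cams.camera_model(c); im=np.ascontiguousarray(cams.get_image(c)[:,:,::-1]); cv2.imwrite(f'pics/f_{c}.png',im)
    if c=='scene': cv2.imwrite('pics/f_so.png',draw(im,m,p[:3],p[3],0.0,4,(180,110,320,255)))
    if c=='wrist': cv2.imwrite('pics/f_wo.png',draw(im,m,p[:3],p[3],0.0,3,(200,100,440,300)))
for n in ['hood_lip']: 
  for c in ('scene','top'): print(c,[(np.round(x['centre'],1).tolist(),round(x['conf'],2)) for x in cams.tip_of(n,c)])
M={c:cams.camera_model(c) for c in('scene','top')}
p,S,H,xh=geo();c=contact(-26,.101);print({k:proj(M[k],hp(*c)) for k in M})
```

```text
t 20.90 rel hinge r,y,z mm [-213.3   -0.5  150.8] F r,y,z [-0.48 -0.63  0.48] op 0.0005
[ 0.47518282 -0.02203914  0.2966597 ] [-0.54595982 -0.57531806  0.48042667]
scene [([278.0, 197.8], 0.95), ([345.4, 192.5], 0.45)]
top [([251.0, 200.7], 0.92)]
{'scene': array([[277.68817236, 197.89595256]]), 'top': array([[249.22686726, 201.53017523]])}
```

View pics/f_scene.png

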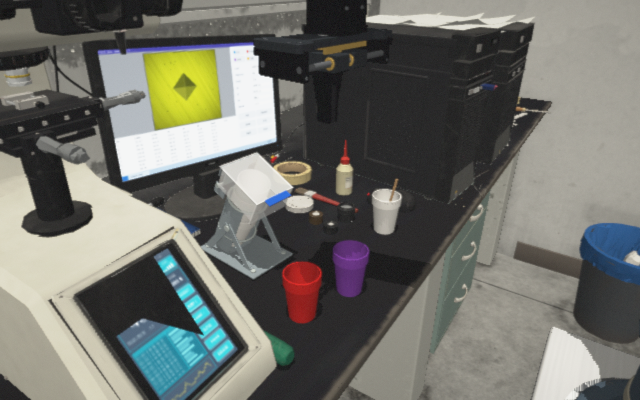

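View pics/f_so.png

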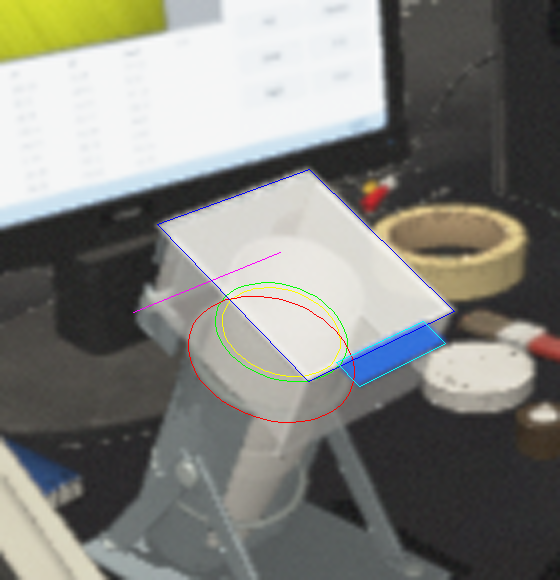

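View pics/f_wo.png

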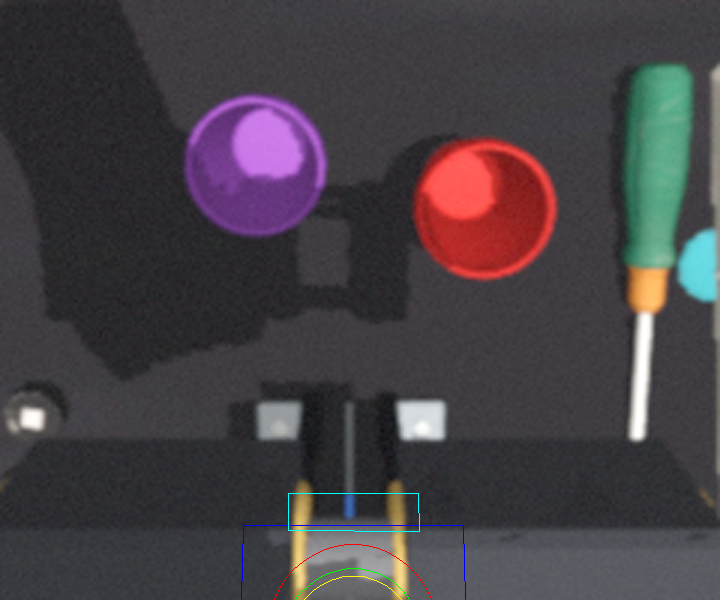

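The overlay for θ = 0 lies exactly on the hood's top plate and its lip at (278,198), so it is shut. The nested cup shows through it, and the used cup and the other items are where they were.

```bash
python3 -c "
from plant import *
print(status.get_state()['time']); print(finish_job())"
```

```text
21.15
the job is handed in; nothing more can be done
None
```

The clean cup is back on the stack, the hood is fully shut over it, and I handed the job in at 21.15 s. `finish_job` gave no verdict.

**Pressing the cup home:** I gripped it by the collar, slid it in along the stack axis and stepped it in by feel. The ribs gave a plateau of about 2 N. After that the force rose at roughly 2 N/mm, and I stopped at about 7.3 N. That slope is a bit softer than the stated 3 N/mm, but the force readings were noisy. Then I let go and saw the cup sitting straight, with its rim about 28 mm out, inside the 19–34 mm range.

**Closing the hood:** I swung it shut from behind with the fingers closed, using under about 2 N on the way. I then pressed it to about 17 N against its end stop.

**Last checks:**
- **Hood:** The picture matches the shut model. The lip was seen at (278.0, 197.8) and predicted at (277.7, 197.9) in the scene camera, and was within about 2 pixels in the top camera.
- **Everything else:** The used cup and the other items look unmoved in the pictures.
- **Robot:** It was clear of everything when I handed in.

No check failed. I couldn't measure the cup's final depth directly.

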